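# Stow the supplies in the hidden drawer and make up the gift display

## Task

Get the gift display ready: press the sprung end panel of the wooden display base so that its hidden drawer pops out, put every one of the loose supplies lying to the right of the base (whichever are there of rose foil roll, black heat cap, binder clip and film box) into the drawer, and push the drawer shut until it latches. Stand the loose wooden end block against the left end of the base so that the gap is closed, with the fronts and tops level and in line, and lay the gift box flat on top, centred across the joint with its length running along the display. Leave the ribbon spool, the rubbing block and everything else where they are.

Things in the scene. Friction and masses are not known exactly. Their poses are not given: they have to be found in the camera images.
- base_top (a point): Centre of the top face of the display base, a low light-wood case fixed to the table: 130 mm deep (x), 180 mm long (y), 60 mm high; the point is at z = 60 mm over the table. +x points to the rear (away from the robot), +y to the base's left, z up; its yaw varies by up to 0.08 rad. Front face at x = -65 mm, left end face at y = +90 mm. The right-hand 50 mm of the top (y = -90 to -40 mm) is the push panel.
- joint_line (a point): Top edge of the left end face of the display base, middle of its depth (90 mm to the left of base_top, 60 mm above the table): the line where the end block shall meet the base. Frame as the display base: x points to the rear, away from the robot, y to its left, z up.
- panel_top (a point): Centre of the top face of the push panel: a flush, spring-loaded light-wood panel 130 mm deep (x) and 50 mm long (y), the right-hand end of the base's top, 65 mm to the right of base_top. Pressed straight down it sinks 7 mm, 2 N to start and 5 N at the bottom stop; after about 5 mm the catch lets go and the drawer springs out by itself within about a second. It comes up again when let go.
- push_panel (a joint): Travel of the push panel, m: 0 up, 0.007 fully pressed.
- drawer (a joint): Travel of the drawer, m: 0 shut and latched, 0.105 fully open toward the robot (-x of the base). A spring of 0.6 N (open) to 2.5 N (shut) pushes it open. To shut it, push its front toward the rear; over the last 20 mm it takes up to about 6 N, till it clicks in (it can be pushed 3 mm past 0 and then rests within 2 mm of 0). It cannot be pulled open while latched.
- drawer_in (a point): Centre of the drawer's inner floor, moves with the drawer. Inside, 102 mm (x) by 156 mm (y); floor 8 mm above the table; side and back walls 4 mm thick and 18 mm high above the floor, 8 mm thick front panel reaching 38 mm above the floor. Under the base there is 46 mm of headroom over this floor. Frame as the display base: x points to the rear, away from the robot, y to its left, z up.
- drawer_front (a point): Middle of the outer face of the drawer's flush front, 25 mm above the table, moves with the drawer; the front is 166 mm long (y), 42 mm high, from 4 to 46 mm above the table, without a handle, and faces -x.
- end_block_mid (a point): Centre of the loose end block: the same light wood, 130 mm (x) by 60 mm (y) by 60 mm high, 0.25 to 0.5 kg, standing on the table left of the base; centre half-way up (30 mm above the table). It can be gripped across its 60 mm.
- end_block: The end block; origin at the centre of its underside.
- gift_box_mid (a point): Centre of the dark blue lidded gift box, 62 mm (x) by 150 mm (y, its length) by 34 mm high, 0.09 kg; centre half-way up. Grip across its 62 mm.
- gift_box: The gift box; origin at the centre of its underside.
- foil_roll_mid (a point): Centre of the rose foil roll, a cylinder 44 mm in diameter and 30 mm high standing on its end. May be absent.
- heat_cap_mid (a point): Centre of the black rubber heat cap, a disc 31 mm in diameter and 14 mm high, on the table right of the base. May be absent.
- clip_mid (a point): Centre of the black body of a binder clip standing on its spine: body 14 mm (x) by 24 mm (y) by 16 mm high (thin wire handles, above it up to 34 mm, cannot be gripped). Grip the body across its 24 mm (y). May be absent.
- film_box_mid (a point): Centre of the clear film box, 25 mm (x) by 28 mm (y) by 36 mm high, with a soft violet tab on top up to 51 mm. Grip across x or y. May be absent.
- ribbon_spool: Bystander: ivory ribbon spool, 64 mm in diameter, 25 mm high, lying flat at the far right; stays where it is.
- rub_block: Bystander: white rubbing block in a card sleeve, 21 x 50 x 12 mm, lying near the table's front edge; stays where it is.
Not all that is in view belongs to the job. Of the things that look like the part that bears film_box_mid, take the one that is farthest to the robot's left at the start.

How it is judged:
By the outcome, as a careful person would: the job done as asked, in the order asked, and still so for the second after the job is handed in, with the robot touching nothing.
Of foil_roll, heat_cap, clip, film_box only 3 to 4 are there at a start; the rules pass over those that are not, and their reading is None.
At some moment in a run one of end_block, gift_box may be knocked a few centimetres aside while the robot is not near it.
Once in a run the grip may slacken for a moment while it holds something.
It also fails if it takes over 208 s, if anything falls off the work surface, if the arm or the gripper's body presses on something with over 40 N, if the wrist force passes 120 N, or if a joint passes its speed limit or range.

## Robot

A 6-joint arm with a two-finger parallel gripper is mounted at the origin on a cart in front of the work surface, level with it; the furniture and walls round the work are solid. World frame = base frame: x ahead of the robot, y to its left, z up, the work surface at z = 0. Lengths are in m, angles in rad, forces in N, time in s.
With the tool pointing down it reaches from about 0.3 to 0.875 m from the base axis. Payload 6.4 kg.
Tool frame: the origin (TCP) lies at the centre of the arm's flange, where the gripper is bolted on; the fingertips stand 173 mm ahead of it and the grasp point (between the pads) lies 155 mm ahead of it; z points along the fingers, x is the direction in which the jaws open and shut, and the axes are right-handed (so a half turn about z gives the same grasp; the last joint's range is limited). The gripper opens to 85 mm and grips with 20 to 120 N. Pads are 22 mm wide; open, the fingers measure 114 mm over their backs; the gripper's body (76 mm by 85 mm) begins 54 mm behind the grasp point. The pads swing forward as they close: fully open they stand 13 mm farther back than shut.
Start: joints at [1.126, 0.181, 1.607, -0, 1.354, -0.206], TCP at [0.136, 0.559, 0.405] pointing down, gripper open.
Joint ranges: [-2.99, 2.99], [-0.89, 2.07], [0.3, 2.58], [-1.14, 4.28], [0, 2.63], [-3.12, 3.12]. Speed limits (rad/s): [2.57, 2.57, 3.01, 3.14, 3.14, 3.14].

## Interface

Orientations are given as a unit quaternion [w, x, y, z].
In Python, from bench import ctrl gives the robot as it stands. The module is installed in compiled form; this text tells all that it offers.
- The arm moves only by the tool move_arm, never from a script. Its argument "moves" is a list of rows, each an object of numbers: "gripper": the opening in per cent of the stroke, from 0 (shut) to 100 (fully open); "x", "y", "z": the shift along the tool's x, y, z in cm; "roll": the turn about the tool's z in degrees. In form: [{"gripper": .., "x": .., "y": .., "z": .., "roll": ..}, ...]. A call has 1 to 5 rows; each row shifts and turns the commanded pose from where the row before left it, along the tool's axes as they then stand; what a row does not reach is not made up. A row lasts 1/8 s, in which the tool goes at most 62.5 mm and 10.7 degrees, less where a joint would pass 70% of its speed; a pose out of reach is approached as far as the arm can. A call is refused whole if a number of a shift passes 6.25 or a number of a turn 10.7, either way. A call with a gripper value outside its range is refused whole. The fingers move at their own pace and stop on an object; the grip force is fixed at half the most. Time passes only in rows, so rows that do not move let the fingers close. It gives the time, the measured TCP pose, the force and the opening at its end, in the units of the state.
- ctrl.get_obs(): the state, without advancing time (a new reading comes with each control period).
- ctrl.camera(name): name is "side" or "top" or "wrist"; returns a dict with "img" (420x560x3 uint8, red, green, blue), "fx", "fy", "cx", "cy" (pixels), "world_from_camera" (4x4, takes a point from camera to world coordinates); the wrist camera has in their place "tool_from_camera" (4x4, takes a point from camera to tool coordinates, whose origin is the TCP and whose axes are the tool frame's). Camera axes: x right, y up, looking along -z (the intrinsics and any distortion apply to the point x, -y, -z); pixel columns grow to the right and rows downward; lengths in m; the calibration is good to about 2 mm. A picture is of the moment at which its call begins: read the wrist's pose just before it. There is no depth.
- ctrl.hand_in(): hands the job in, once; it reports no verdict.
The state is a dict: "time_s": time; "q": joint angles; "dq": joint speeds; "joint_efforts": joint torques, N m; "eef_pos": TCP position; "eef_rot": TCP orientation; "wrist_force": force on the tool from outside, world axes, zero at the start; "torque": the same for the moment, N m; "opening": opening from 0.0 (shut) to 1.0 (fully open).
Only numpy, scipy, OpenCV 4.12 (cv2) and the standard library are available. Lean on these libraries where they do the work, as an engineer would, in place of code of your own. Each camera call takes 0.05 s, during which the arm holds its last target. There are 200 camera calls.

## Working session

There is one attempt and no reset: what is moved stays moved. The work goes in short steps, Python scripts to look and compute and a tool call to move; the robot and the scene stay as the last step left them, time stands still between calls to the robot, and variables do not carry over. Pictures are saved under pics/ and viewed, about 12 in all and at most 16, crops included, and the job is handed in when it is done.

Besides the shell and the picture viewer there is one more tool, called after ">>>" as name(argument=value, ...), one argument or row to a line, values as JSON. move_arm: Moves the arm, as the interface text tells. Its arguments: {"type":"object","properties":{"moves":{"type":"array","items":{"type":"object","properties":{"gripper":{"type":"number"},"x":{"type":"number"},"y":{"type":"number"},"z":{"type":"number"},"roll":{"type":"number"}}}}},"required":["moves"]}

```bash
mkdir -p pics; ls
cat > h.py <<'E'
import numpy as np, cv2
from bench import ctrl
from scipy.spatial.transform import Rotation as R
def T_tool():
    o=ctrl.get_obs(); q=o["eef_rot"]; T=np.eye(4); T[:3,:3]=R.from_quat([q[1],q[2],q[3],q[0]]).as_matrix(); T[:3,3]=o["eef_pos"]; return T
def cam(name,save=None):
    T=T_tool(); c=ctrl.camera(name)
    c["T"]=c["world_from_camera"] if name!="wrist" else T@c["tool_from_camera"]
    c["T"]=np.array(c["T"])
    if save: cv2.imwrite("pics/"+save,c["img"][:,:,::-1])
    return c
def ray(c,u,v,z):
    d=c["T"][:3,:3]@np.array([(u-c["cx"])/c["fx"],-(v-c["cy"])/c["fy"],-1]); o=c["T"][:3,3]
    return o+d*(z-o[2])/d[2]
def proj(c,p):
    q=np.linalg.inv(c["T"])@np.append(p,1); return c["cx"]+c["fx"]*q[0]/-q[2], c["cy"]-c["fy"]*q[1]/-q[2]
E
python3 - <<'E'
from h import *
for n in("top","side","wrist"):
    c=cam(n,n+"0.png"); np.set_printoptions(precision=3,suppress=True)
    print(n,[k for k in c],c["fx"],c["fy"],c["cx"],c["cy"]); print(c["T"])
    if n=="wrist": print(c["tool_from_camera"])
o=ctrl.get_obs(); print(o)
E
```

```text
pics
top ['img', 'fx', 'fy', 'cx', 'cy', 'world_from_camera', 'T'] 504.2685404433033 504.2685404433033 276.02469887149715 202.21821276817977
[[-0.145  0.897 -0.417 -0.397]
 [-0.989 -0.129  0.067 -0.02 ]
 [ 0.006  0.422  0.906  1.941]
 [ 0.     0.     0.     1.   ]]
side ['img', 'fx', 'fy', 'cx', 'cy', 'world_from_camera', 'T'] 387.73596327432887 387.73596327432887 281.6026325709448 211.9999313057909
[[ 0.999  0.016 -0.041  0.443]
 [-0.043  0.54  -0.841 -1.284]
 [ 0.009  0.842  0.54   0.802]
 [ 0.     0.     0.     1.   ]]
wrist ['img', 'fx', 'fy', 'cx', 'cy', 'tool_from_camera', 'T'] 318.72581827663623 318.72581827663623 282.2074853831395 211.04467981003737
[[ 0.237 -0.922 -0.306  0.056]
 [ 0.972  0.224  0.076  0.576]
 [-0.002 -0.315  0.949  0.374]
 [ 0.     0.     0.     1.   ]]
[[ 1.    -0.     0.    -0.002]
 [ 0.    -0.949 -0.316 -0.082]
 [ 0.     0.316 -0.949  0.03 ]
 [ 0.     0.     0.     1.   ]]
{'time_s': 0.15, 'q': array([ 1.126,  0.181,  1.608, -0.   ,  1.354, -0.206]), 'dq': array([ 0.001, -0.002, -0.004, -0.   , -0.001, -0.   ]), 'joint_efforts': array([  0.001, -44.526, -35.17 ,  -0.   ,   0.006,  -0.   ]), 'eef_pos': array([0.136, 0.559, 0.404]), 'eef_rot': array([ 0.   ,  0.786,  0.618, -0.001]), 'wrist_force': array([ 0.151, -0.488, -0.357]), 'torque': array([0.012, 0.016, 0.006]), 'opening': 0.9981665727982447}
```

View pics/top0.png

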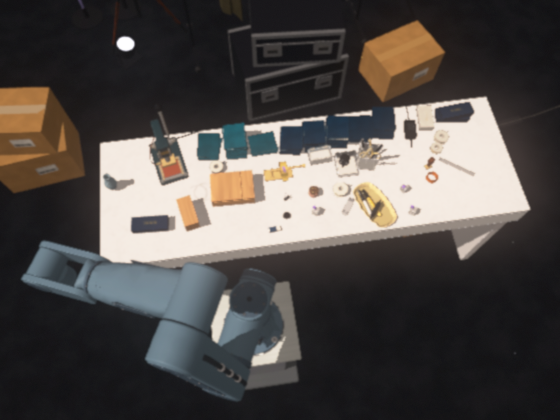

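View pics/side0.png

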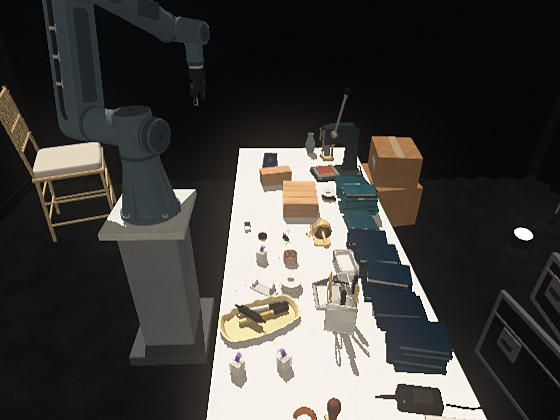

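Run:
```python
from h import *
t=cv2.imread("pics/top0.png"); s=cv2.imread("pics/side0.png")
a=cv2.resize(t[160:245,120:430],None,fx=2.58,fy=2.58,interpolation=cv2.INTER_CUBIC)
b=cv2.resize(s[145:385,215:375],None,fx=1.6,fy=1.6,interpolation=cv2.INTER_CUBIC)
b=cv2.rotate(b,cv2.ROTATE_90_COUNTERCLOCKWISE) if 0 else b
a2=np.zeros((600,800,3),np.uint8); a2[:a.shape[0],:a.shape[1]]=a[:,:800]
x=cv2.resize(s[210:300,225:345],None,fx=4,fy=4,interpolation=cv2.INTER_CUBIC); a2[225:585,:480]=x
x=cv2.resize(s[340:380,215:305],None,fx=3.4,fy=3.4,interpolation=cv2.INTER_CUBIC); a2[225:225+x.shape[0],485:485+x.shape[1]]=x
cv2.imwrite("pics/c1.png",a2)
c=ctrl.camera("top"); c["T"]=np.array(c["world_from_camera"])
for n,u,v,z in [("film1",317,210,.03),("film2",405,188,.03),("film3",414,210,.03),("foil",315,190,.015),("clip",287,197,.01),("cap",287,215,.01),("rub",275,229,.01),("spool",341,188,.02),("gift",150,223,.03),("block",188,212,.06),("base",233,187,.06)]:
    print(n,ray(c,u,v,z).round(3))
```

```text
film1 [ 0.423 -0.323  0.03 ]
film2 [ 0.47  -0.711  0.03 ]
film3 [ 0.365 -0.723  0.03 ]
foil [ 0.522 -0.334  0.015]
clip [ 0.509 -0.211  0.01 ]
cap [ 0.427 -0.198  0.01 ]
rub [ 0.372 -0.14   0.01 ]
spool [ 0.514 -0.445  0.02 ]
gift [0.463 0.364 0.03 ]
block [0.476 0.203 0.06 ]
base [0.563 0.01  0.06 ]
```

View pics/c1.png

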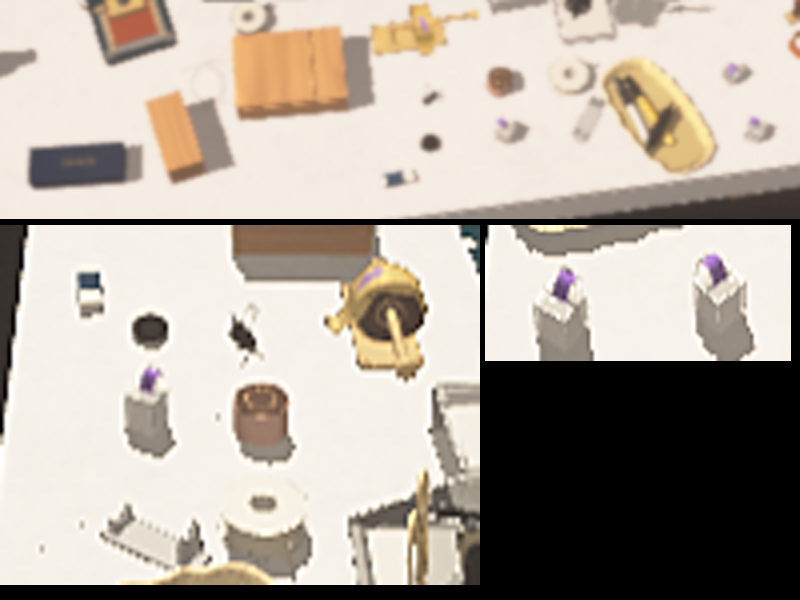

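>>> move_arm(
  moves=[
    {"roll": -7, "z": -1},
    {"roll": -6.7, "z": -1},
    {"x": -5.5, "y": 3},
    {"x": -5.5, "y": 3},
    {"x": -5.5, "y": 3},
  ],
)

```text
validation failed for argument at $.mo...
```

>>> move_arm(
  moves=[
    {"x": -5.5, "y": 3},
    {"x": -5.5, "y": 3},
    {"x": -5.5, "y": 3},
    {"x": -5.5, "y": 3},
    {"x": -5.5, "y": 3},
  ],
)

```text
validation failed for argument at $.mo...
```

>>> move_arm(
  moves=[
    {"x": -5.5, "y": 3},
    {"x": -5.5, "y": 3},
    {"x": -5.5, "y": 3},
    {"x": -5.5, "y": 3, "gripper": 0},
    {"gripper": 0},
  ],
)

```text
validation failed for argument at $.mo...
```

Run:
```python
from h import *
np.set_printoptions(precision=4,suppress=True)
c=cam("wrist","w1.png"); print(T_tool(),ctrl.get_obs()["time_s"])
```

```text
[[ 0.2365  0.9716 -0.0004  0.1359]
 [ 0.9716 -0.2365 -0.0008  0.5586]
 [-0.0009 -0.0002 -1.      0.4042]
 [ 0.      0.      0.      1.    ]] 0.25
```

View pics/w1.png

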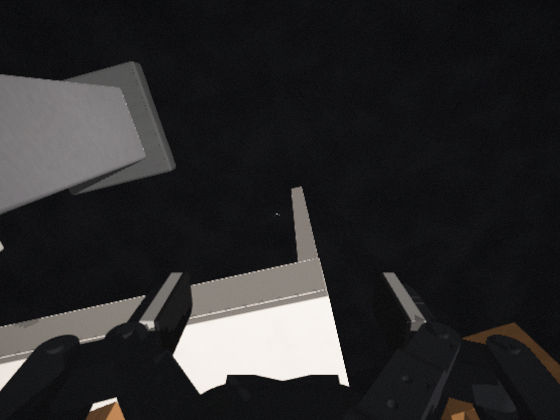

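>>> move_arm(
  moves=[
    {"gripper": 100, "x": 0, "y": 0, "z": -1, "roll": -7},
    {"gripper": 100, "x": 0, "y": 0, "z": -1, "roll": -6.7},
    {"gripper": 100, "x": -5.5, "y": 3, "z": 0, "roll": 0},
    {"gripper": 100, "x": -5.5, "y": 3, "z": 0, "roll": 0},
    {"gripper": 100, "x": -5.5, "y": 3, "z": 0, "roll": 0},
  ],
)

```text
time_s: 0.88
eef_pos: [0.2262, 0.3926, 0.4246]
eef_rot: [0.0, 0.707, 0.708, 0.0]
wrist_force: [2.0, 1.1, 1.1]
opening: 0.999
```

>>> move_arm(
  moves=[
    {"gripper": 0, "x": -5.5, "y": 3, "z": 0, "roll": 0},
    {"gripper": 0, "x": -5.5, "y": 3, "z": 0, "roll": 0},
    {"gripper": 0, "x": -5.5, "y": 3, "z": 0, "roll": 0},
    {"gripper": 0, "x": -5.5, "y": 3, "z": 0, "roll": 0},
    {"gripper": 0, "x": -5.5, "y": 3, "z": 0, "roll": 0},
  ],
)

```text
time_s: 1.5
eef_pos: [0.376, 0.1179, 0.425]
eef_rot: [0.0, 0.707, 0.707, 0.001]
wrist_force: [0.5, 0.9, -0.4]
opening: -0.0
```

>>> move_arm(
  moves=[
    {"gripper": 0, "x": -5.5, "y": 3, "z": 0, "roll": 0},
    {"gripper": 0, "x": -5.5, "y": 3, "z": 0, "roll": 0},
    {"gripper": 0, "x": -5.5, "y": 2, "z": 0, "roll": 0},
    {"gripper": 0, "x": -4, "y": 0, "z": 0, "roll": 0},
    {"gripper": 0, "x": 0, "y": 0, "z": 0, "roll": 0},
  ],
)

```text
time_s: 2.12
eef_pos: [0.4555, -0.0873, 0.4244]
eef_rot: [-0.0, 0.709, 0.706, -0.0]
wrist_force: [-0.3, 1.1, -0.3]
opening: -0.001
```

Run:
```python
from h import *
np.set_printoptions(precision=4,suppress=True)
c=cam("wrist","w2.png"); print(T_tool(),ctrl.get_obs()["time_s"])
```

```text
[[ 0.0026  1.     -0.0006  0.4554]
 [ 1.     -0.0026  0.0007 -0.0858]
 [ 0.0007 -0.0006 -1.      0.4244]
 [ 0.      0.      0.      1.    ]] 2.175
```

View pics/w2.png

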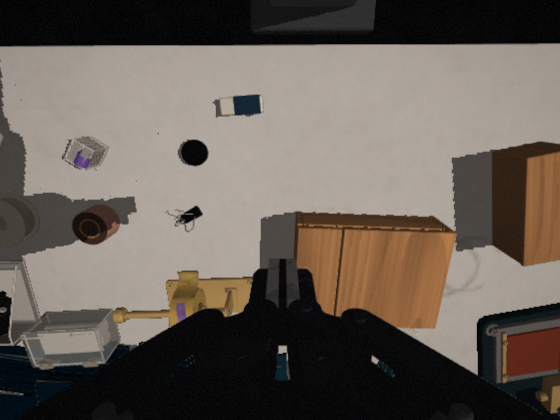

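Run:
```python
from h import *
im=cv2.imread("pics/w2.png")
for u in (310,330,370,400,430): print(u,[(v,tuple(int(k) for k in im[v,u])) for v in range(208,236,2)])
for v in (270,300): print(v,[(u,tuple(int(k) for k in im[v,u])) for u in list(range(290,302,2))+list(range(334,346,2))+list(range(434,454,2))])
```

```text
310 [(208, (154, 162, 171)), (210, (159, 168, 176)), (212, (118, 128, 136)), (214, (29, 46, 66)), (216, (27, 44, 67)), (218, (31, 49, 70)), (220, (32, 50, 72)), (222, (34, 53, 75)), (224, (53, 85, 125)), (226, (48, 79, 117)), (228, (49, 76, 113)), (230, (62, 100, 146)), (232, (62, 99, 145)), (234, (62, 99, 144))]
330 [(208, (152, 160, 168)), (210, (154, 162, 170)), (212, (155, 164, 174)), (214, (27, 44, 66)), (216, (29, 47, 69)), (218, (32, 49, 71)), (220, (31, 51, 73)), (222, (34, 52, 75)), (224, (45, 73, 106)), (226, (53, 85, 124)), (228, (37, 64, 93)), (230, (65, 100, 149)), (232, (66, 104, 152)), (234, (63, 103, 149))]
370 [(208, (161, 169, 179)), (210, (158, 167, 178)), (212, (160, 168, 177)), (214, (124, 132, 141)), (216, (27, 44, 64)), (218, (32, 48, 71)), (220, (34, 51, 74)), (222, (33, 53, 77)), (224, (34, 53, 76)), (226, (52, 87, 126)), (228, (43, 71, 106)), (230, (48, 77, 114)), (232, (66, 106, 153)), (234, (67, 106, 155))]
400 [(208, (156, 164, 175)), (210, (156, 167, 174)), (212, (159, 169, 177)), (214, (158, 167, 176)), (216, (40, 53, 71)), (218, (29, 45, 66)), (220, (3
[... 773 characters left out ...]
(68, 109, 158)), (438, (67, 108, 158)), (440, (67, 109, 159)), (442, (70, 112, 161)), (444, (69, 111, 160)), (446, (66, 106, 154)), (448, (122, 147, 176)), (450, (155, 165, 172)), (452, (152, 160, 171))]
300 [(290, (47, 47, 53)), (292, (47, 49, 50)), (294, (30, 30, 31)), (296, (18, 17, 17)), (298, (9, 6, 7)), (300, (11, 11, 9)), (334, (58, 94, 136)), (336, (28, 45, 68)), (338, (67, 109, 159)), (340, (63, 103, 150)), (342, (59, 94, 140)), (344, (64, 101, 148)), (434, (71, 113, 163)), (436, (68, 113, 163)), (438, (67, 107, 158)), (440, (69, 109, 157)), (442, (154, 161, 171)), (444, (153, 161, 170)), (446, (152, 162, 169)), (448, (153, 163, 170)), (450, (153, 162, 170)), (452, (153, 161, 169))]
```

```bash
cat >> h.py <<'E'
def wcam(save=None): return cam("wrist",save)
def blob(c,mask,z,amin=30,roi=None):
    m=mask.astype(np.uint8)
    if roi: k=np.zeros_like(m); k[roi[1]:roi[3],roi[0]:roi[2]]=1; m=m*k
    n,l,s,ce=cv2.connectedComponentsWithStats(m)
    return [(s[i,4],s[i,:4].tolist(),ce[i].round(1),ray(c,*ce[i],z).round(4)) for i in range(1,n) if s[i,4]>=amin]
E
python3 - <<'E'
from h import *
np.set_printoptions(precision=4,suppress=True)
c=wcam()
E=lambda uv,z:np.array([ray(c,u,v,z)[:2] for u,v in uv])
f=E([(310,229),(330,229.3),(370,230.8),(400,231.5),(430,232.5)],.06); print("front",f)
l=E([(447.5,270),(441,300)],.06); s=E([(339,270),(336,300)],.06); print("left",l,"seam",s)
b=E([(310,212.5),(400,215.5),(430,215.7)],.004); print("bottom",b)
p=np.polyfit(f[:,1],f[:,0],1); yaw=np.arctan(-p[0]); print("yaw front",yaw, "left", np.arctan2(l[1,1]-l[0,1],l[1,0]-l[0,0]),"seam",np.arctan2(s[1,1]-s[0,1],s[1,0]-s[0,0]))
for n,u,v,z in [("film tab",85,155,.03),("cap",193,152,.014),("foil",95,225,.03),("clip",190,214,.012),("block",530,205,.06)]: print(n,ray(c,u,v,z))
E
```

```text
front [[ 0.5056 -0.0565]
 [ 0.506  -0.034 ]
 [ 0.508   0.0112]
 [ 0.5089  0.0452]
 [ 0.5103  0.0793]]
left [[0.5579 0.1067]
 [0.599  0.1054]] seam [[ 0.5576 -0.0211]
 [ 0.5986 -0.0226]]
bottom [[ 0.5049 -0.0519]
 [ 0.5093  0.0649]
 [ 0.5097  0.1038]]
yaw front -0.03491077593158837 left -0.032255333159956684 seam -0.035608014130064175
film tab [ 0.4264 -0.3119  0.03  ]
cap [ 0.4255 -0.1932  0.014 ]
foil [ 0.5115 -0.3166  0.03  ]
clip [ 0.5038 -0.2047  0.012 ]
block [0.478  0.1845 0.06  ]
```

>>> move_arm(
  moves=[
    {"gripper": 0, "x": 3.8, "y": 5.2, "z": 0, "roll": 0},
    {"gripper": 0, "x": 0, "y": 5.3, "z": 2, "roll": 0},
    {"gripper": 0, "x": 0, "y": 0, "z": 6, "roll": 0},
    {"gripper": 0, "x": 0, "y": 0, "z": 6, "roll": 0},
    {"gripper": 0, "x": 0, "y": 0, "z": 4, "roll": 0},
  ],
)

```text
time_s: 2.85
eef_pos: [0.5577, -0.0456, 0.2418]
eef_rot: [-0.002, 0.706, 0.708, -0.001]
wrist_force: [-0.3, -0.2, -0.3]
opening: 0.0
```

>>> move_arm(
  moves=[
    {"gripper": 0, "x": 0, "y": 0, "z": 0.5, "roll": 0},
    {"gripper": 0, "x": 0, "y": 0, "z": 0.4, "roll": 0},
    {"gripper": 0, "x": 0, "y": 0, "z": 0.2, "roll": 0},
    {"gripper": 0, "x": 0, "y": 0, "z": 0, "roll": 0},
  ],
)

```text
time_s: 3.35
eef_pos: [0.5595, -0.0481, 0.2353]
eef_rot: [0.001, 0.707, 0.707, 0.001]
wrist_force: [-0.4, -0.2, -0.7]
opening: -0.0
```

>>> move_arm(
  moves=[
    {"gripper": 0, "x": 0, "y": 0, "z": 0.3, "roll": 0},
    {"gripper": 0, "x": 0, "y": 0, "z": 0.3, "roll": 0},
    {"gripper": 0, "x": 0, "y": 0, "z": 0, "roll": 0},
  ],
)

```text
time_s: 3.72
eef_pos: [0.5596, -0.0482, 0.2283]
eef_rot: [0.001, 0.707, 0.707, 0.001]
wrist_force: [2.6, -0.3, 4.5]
opening: -0.001
```

>>> move_arm(
  moves=[
    {"gripper": 0, "x": 0, "y": 0, "z": 0.2, "roll": 0},
    {"gripper": 0, "x": 0, "y": 0, "z": 0, "roll": 0},
  ],
)

```text
time_s: 3.98
eef_pos: [0.5596, -0.0482, 0.2264]
eef_rot: [0.001, 0.707, 0.707, 0.001]
wrist_force: [2.9, -0.8, 7.1]
opening: -0.001
```

>>> move_arm(
  moves=[
    {"gripper": 0, "x": 0, "y": 0, "z": 0, "roll": 0},
    {"gripper": 0, "x": 0, "y": 0, "z": -5, "roll": 0},
    {"gripper": 0, "x": 0, "y": 0, "z": -6, "roll": 0},
    {"gripper": 0, "x": -4, "y": -4.5, "z": -4, "roll": 0},
    {"gripper": 0, "x": -4, "y": -4.5, "z": 0, "roll": 0},
  ],
)

```text
time_s: 4.6
eef_pos: [0.4748, -0.1231, 0.3729]
eef_rot: [0.002, 0.706, 0.708, 0.0]
wrist_force: [-0.2, -1.6, -0.3]
opening: -0.002
```

>>> move_arm(
  moves=[
    {"gripper": 0, "x": -4, "y": -4, "z": 0, "roll": 0},
    {"gripper": 50, "x": -3, "y": -2, "z": 0, "roll": 0},
    {"gripper": 100, "x": 0, "y": 0, "z": 0, "roll": 0},
    {"gripper": 100, "x": 0, "y": 0, "z": 0, "roll": 0},
  ],
)

```text
time_s: 5.1
eef_pos: [0.4149, -0.1923, 0.3696]
eef_rot: [-0.001, 0.707, 0.707, 0.0]
wrist_force: [0.4, 0.9, 0.5]
opening: 0.632
```

Run:
```python
from h import *
np.set_printoptions(precision=4,suppress=True)
c=cam("wrist","w3.png"); print(T_tool(),ctrl.get_obs()["time_s"])
```

```text
[[-0.0008  1.     -0.001   0.4152]
 [ 1.      0.0008  0.0012 -0.192 ]
 [ 0.0012 -0.001  -1.      0.3697]
 [ 0.      0.      0.      1.    ]] 5.15
```

View pics/w3.png

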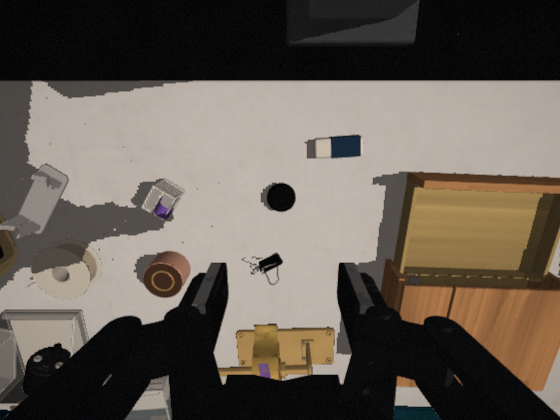

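Run:
```python
from h import *
np.set_printoptions(precision=4,suppress=True)
c=wcam(); im=c["img"].astype(int); g=im.max(2)
print("cap",blob(c,g<55,.010,60,(255,170,310,225)))
m=(g<60); print("clip",blob(c,m,.012,20,(240,245,300,295)))
k=np.zeros(m.shape,np.uint8); k[245:295,240:300]=m[245:295,240:300]; k=cv2.morphologyEx(k,cv2.MORPH_OPEN,np.ones((3,3)))
ct=max(cv2.findContours(k,0,1)[0],key=cv2.contourArea); print(cv2.minAreaRect(ct),ray(c,*cv2.minAreaRect(ct)[0],.012))
r=(im[:,:,0]-im[:,:,2]>18)&(g<170); print("foil",blob(c,r,.015,60,(130,240,200,305)))
vi=(im[:,:,2]-im[:,:,1]>40); print("tab",blob(c,vi,.044,8,(135,175,190,225)))
for n,u,v,z in [("foiltop",163,281,.03),("filmtop",163,197,.036),("drawerfront-in R",408,190,.046),("base front",440,277,.06),("rub",338,146,.012)]: print(n,ray(c,u,v,z))
cv2.imwrite("pics/c2.png",cv2.resize(c["img"][170:310,120:320,::-1],None,fx=4,fy=4,interpolation=cv2.INTER_CUBIC))
```

```text
cap [(np.int32(626), [267, 183, 28, 28], array([280.2, 196.6]), array([ 0.426 , -0.1958,  0.01  ]))]
clip [(np.int32(224), [259, 253, 23, 19], array([269.7, 261.8]), array([ 0.5029, -0.2079,  0.012 ]))]
((268.9792785644531, 260.2226257324219), (10.750164031982422, 22.1146240234375), 79.3803482055664) [ 0.5009 -0.2087  0.012 ]
foil [(np.int32(1653), [142, 250, 49, 48], array([165.8, 273.5]), array([ 0.5163, -0.3271,  0.015 ]))]
tab [(np.int32(86), [155, 204, 13, 11], array([160.6, 209.5]), array([ 0.4295, -0.3123,  0.044 ])), (np.int32(9), [168, 209, 4, 4], array([169.7, 210.4]), array([ 0.4305, -0.3036,  0.044 ]))]
foiltop [ 0.5171 -0.3252  0.03  ]
filmtop [ 0.4192 -0.3116  0.036 ]
drawerfront-in R [ 0.4094 -0.0742  0.046 ]
base front [ 0.4948 -0.037   0.06  ]
rub [ 0.3722 -0.1371  0.012 ]
```

View pics/c2.png

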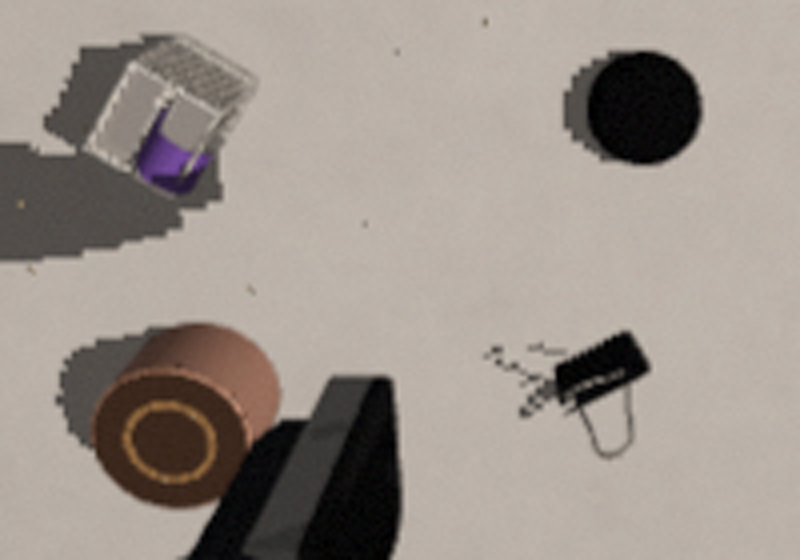

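>>> move_arm(
  moves=[
    {"gripper": 100, "x": -4.4, "y": 3.4, "z": 0, "roll": 0},
    {"gripper": 100, "x": -4.4, "y": 3.4, "z": 3, "roll": 0},
    {"gripper": 100, "x": -4.5, "y": 3.3, "z": 4, "roll": 0},
    {"gripper": 100, "x": 0, "y": 0, "z": 5, "roll": 0},
    {"gripper": 100, "x": 0, "y": 0, "z": 0, "roll": 0},
  ],
)

```text
time_s: 5.82
eef_pos: [0.5118, -0.3187, 0.2489]
eef_rot: [-0.006, 0.707, 0.708, -0.0]
wrist_force: [0.2, 1.0, -0.4]
opening: 1.004
```

Run:
```python
from h import *
np.set_printoptions(precision=4,suppress=True)
c=wcam("w4.png"); print(T_tool()[:3,3]); im=c["img"].astype(int); g=im.max(2)
print("foil px",proj(c,(.516,-.325,.03)), "w",ray(c,282,300,.03))
r=(im[:,:,0]-im[:,:,2]>18)&(g<170); print("foil",blob(c,r,.02,300))
# film from w3
```

```text
[ 0.5127 -0.3194  0.2522]
foil px (np.float64(273.0580365831974), np.float64(248.12342761646676)) w [ 0.5549 -0.3191  0.03  ]
foil [(np.int32(1243), [0, 152, 22, 88], array([  7.7, 198. ]), array([ 0.4849, -0.496 ,  0.02  ])), (np.int32(3020), [47, 181, 113, 60], array([ 99. , 210.8]), array([ 0.4936, -0.4389,  0.02  ])), (np.int32(2957), [238, 202, 68, 77], array([275.9, 235. ]), array([ 0.5109, -0.3233,  0.02  ])), (np.int32(2366), [10, 316, 102, 45], array([ 56.9, 329.8]), array([ 0.5865, -0.4863,  0.02  ])), (np.int32(697), [454, 326, 64, 19], array([484.5, 333.1]), array([ 0.591 , -0.1662,  0.02  ])), (np.int32(1315), [359, 331, 34, 59], array([373.1, 357.1]), array([ 0.6129, -0.2485,  0.02  ])), (np.int32(318), [97, 399, 27, 21], array([109.7, 411.8]), array([ 0.6672, -0.4605,  0.02  ]))]
```

View pics/w4.png

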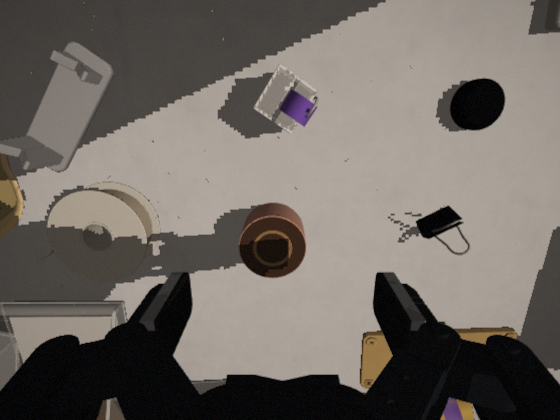

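>>> move_arm(
  moves=[
    {"gripper": 100, "x": 0, "y": 0, "z": 4, "roll": 0},
    {"gripper": 100, "x": 0, "y": 0, "z": 3.3, "roll": 0},
    {"gripper": 100, "x": 0, "y": 0, "z": 0, "roll": 0},
    {"gripper": 40, "x": 0, "y": 0, "z": 0, "roll": 0},
    {"gripper": 40, "x": 0, "y": 0, "z": 0, "roll": 0},
  ],
)

```text
time_s: 6.5
eef_pos: [0.5138, -0.3217, 0.184]
eef_rot: [0.002, 0.707, 0.707, 0.0]
wrist_force: [-0.2, 0.8, 0.6]
opening: 0.603
```

Run:
```python
from h import *
np.set_printoptions(precision=4,suppress=True)
print(T_tool(),ctrl.get_obs()["wrist_force"],ctrl.get_obs()["opening"])
# film from w4: pose then
c=ctrl.camera("wrist"); T=np.eye(4); T[:3,:3]=[[0,1,0],[1,0,0],[0,0,-1]]; T[:3,3]=[.5127,-.3194,.2522]; c["T"]=T@c["tool_from_camera"]
P=np.array([ray(c,u,v,.036) for u,v in [(281,66),(317,92),(291,131),(255,105)]]); print(P,P.mean(0))
for i in range(4): d=P[(i+1)%4]-P[i]; print(np.hypot(*d[:2]),np.degrees(np.arctan2(d[1],d[0])))
print("spool",ray(c,97,238,.025),"cap",ray(c,478,103,.014),"clip",ray(c,439,222,.016))
d=ray(c,457,208,.016)-ray(c,419,225,.016); print(np.degrees(np.arctan2(d[1],d[0])),np.hypot(*d[:2]))
```

```text
[[-0.0007  1.      0.0032  0.5138]
 [ 1.      0.0007 -0.003  -0.3217]
 [-0.003   0.0032 -1.      0.184 ]
 [ 0.      0.      0.      1.    ]] [-0.236   0.8272  0.5947] 0.6025831413966315
[[ 0.4108 -0.3221  0.036 ]
 [ 0.4238 -0.3024  0.036 ]
 [ 0.4446 -0.3165  0.036 ]
 [ 0.4306 -0.3365  0.036 ]] [ 0.4275 -0.3194  0.036 ]
0.023599030692441507 56.50503927824201
0.025060162235105564 -34.09284215284925
0.0244657938327497 -124.92800710830412
0.02447260844017587 143.88052836851313
spool [ 0.5152 -0.4457  0.025 ] cap [ 0.4294 -0.2005  0.014 ] clip [ 0.5071 -0.2134  0.016 ]
117.09504901628603 0.027104536501521725
```

>>> move_arm(
  moves=[
    {"gripper": 60, "x": -0.2, "y": 0.2, "z": 0.7, "roll": 0},
    {"gripper": 0, "x": 0, "y": 0, "z": 0, "roll": 0},
    {"gripper": 0, "x": 0, "y": 0, "z": 0, "roll": 0},
    {"gripper": 0, "x": 0, "y": 0, "z": 0, "roll": 0},
  ],
)

```text
time_s: 7.05
eef_pos: [0.5149, -0.3233, 0.1743]
eef_rot: [0.0, 0.707, 0.707, -0.0]
wrist_force: [1.2, -0.6, 2.0]
opening: 0.5
```

>>> move_arm(
  moves=[
    {"gripper": 0, "x": 0, "y": 0, "z": -4, "roll": 0},
    {"gripper": 0, "x": 0, "y": 0, "z": -5, "roll": 0},
    {"gripper": 0, "x": 5, "y": -1, "z": -4, "roll": 2},
    {"gripper": 0, "x": 5, "y": -1, "z": 0, "roll": 0},
    {"gripper": 0, "x": 5, "y": -1, "z": 0, "roll": 0},
  ],
)

```text
time_s: 7.68
eef_pos: [0.4879, -0.1728, 0.303]
eef_rot: [-0.0, 0.719, 0.695, 0.0]
wrist_force: [-0.1, 0.4, -0.9]
opening: 0.499
```

>>> move_arm(
  moves=[
    {"gripper": 0, "x": 5, "y": -1, "z": 0, "roll": 0},
    {"gripper": 0, "x": 5, "y": -1, "z": 0, "roll": 0},
    {"gripper": 0, "x": 5, "y": -1, "z": 0, "roll": 0},
    {"gripper": 0, "x": 0, "y": 0, "z": 0, "roll": 0},
    {"gripper": 0, "x": 0, "y": 0, "z": 0, "roll": 0},
  ],
)

```text
time_s: 8.3
eef_pos: [0.4638, -0.0233, 0.3027]
eef_rot: [0.0, 0.719, 0.695, -0.0]
wrist_force: [0.2, -0.5, -0.1]
opening: 0.498
```

Run:
```python
from h import *
np.set_printoptions(precision=4,suppress=True)
c=wcam("w5.png"); print(T_tool(),ctrl.get_obs()["opening"])
# drawer front panel, base front, left wall profiles
im=c["img"].astype(int)
print("pred: front top outer",[np.round(proj(c,p)) for p in [(.4058,-.062,.046),(.400,.104,.046)]],"base front",[np.round(proj(c,p)) for p in [(.511,.06,.06),(.508,-.0,.06)]])
```

```text
[[ 0.0349  0.9994 -0.      0.464 ]
 [ 0.9994 -0.0349 -0.0003 -0.0239]
 [-0.0003  0.     -1.      0.3027]
 [ 0.      0.      0.      1.    ]] 0.4975993754758214
pred: front top outer [array([227., 143.]), array([467., 127.])] base front [array([397., 281.]), array([318., 280.])]
```

View pics/w5.png

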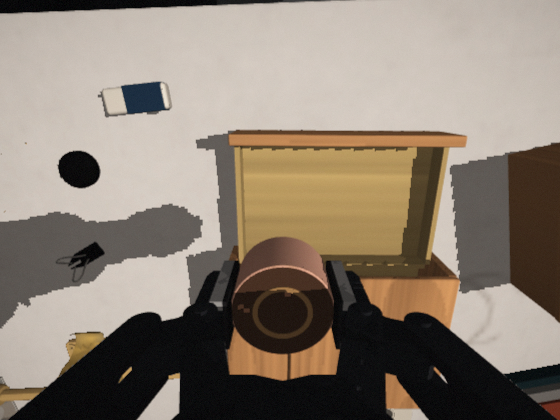

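Run:
```python
from h import *
np.set_printoptions(precision=4,suppress=True)
c=wcam()
print("front top outer",ray(c,231,132,.046),ray(c,462,137,.046))
print("inner edge",ray(c,240,147,.046),ray(c,445,146,.046))
print("base front-left",ray(c,455,280,.06), "left wall inner floor?",ray(c,412,150,.008),ray(c,437,200,.026))
for l in (-.01,-.037): print(np.array([.462,.021])+np.array([l*.034,l]))
```

```text
front top outer [ 0.3984 -0.0592  0.046 ] [0.4074 0.101  0.046 ]
inner edge [ 0.4089 -0.0538  0.046 ] [0.4132 0.09   0.046 ]
base front-left [0.5122 0.1032 0.06  ] left wall inner floor? [0.4207 0.0822 0.008 ] [0.4589 0.0989 0.026 ]
[0.4617 0.011 ]
[ 0.4607 -0.016 ]
```

>>> move_arm(
  moves=[
    {"gripper": 0, "x": 1.4, "y": -0.5, "z": 3, "roll": 0},
    {"gripper": 0, "x": 0, "y": 0, "z": 4, "roll": 0},
    {"gripper": 0, "x": 0, "y": 0, "z": 3.5, "roll": 0},
    {"gripper": 0, "x": 0, "y": 0, "z": 1.2, "roll": 0},
    {"gripper": 0, "x": 0, "y": 0, "z": 0, "roll": 0},
  ],
)

```text
time_s: 9.02
eef_pos: [0.4594, -0.0098, 0.1855]
eef_rot: [-0.001, 0.72, 0.694, -0.0]
wrist_force: [-1.1, -0.6, 0.1]
opening: 0.496
```

>>> move_arm(
  moves=[
    {"gripper": 0, "x": 0, "y": 0, "z": 0, "roll": 0},
  ],
)

```text
time_s: 9.15
eef_pos: [0.4602, -0.0097, 0.187]
eef_rot: [0.001, 0.719, 0.695, 0.001]
wrist_force: [-0.1, 0.2, -0.6]
opening: 0.495
```

>>> move_arm(
  moves=[
    {"gripper": 0, "x": 0, "y": 0, "z": 0.4, "roll": 0},
    {"gripper": 57, "x": 0, "y": 0, "z": 0, "roll": 0},
    {"gripper": 57, "x": 0, "y": 0, "z": 0, "roll": 0},
    {"gripper": 57, "x": 0, "y": 0, "z": -3, "roll": 0},
    {"gripper": 57, "x": 0, "y": 0, "z": -5, "roll": 0},
  ],
)

```text
time_s: 9.78
eef_pos: [0.4584, -0.0089, 0.2614]
eef_rot: [-0.002, 0.719, 0.695, -0.001]
wrist_force: [1.3, -0.1, 0.8]
opening: 0.57
```

>>> move_arm(
  moves=[
    {"gripper": 60, "x": -5, "y": -0.4, "z": -3, "roll": 0},
    {"gripper": 60, "x": -5, "y": -0.4, "z": 0, "roll": 0},
    {"gripper": 60, "x": -5, "y": -0.4, "z": 0, "roll": 0},
    {"gripper": 60, "x": -5, "y": -0.4, "z": 0, "roll": 0},
    {"gripper": 60, "x": -5, "y": -0.4, "z": 0, "roll": 0},
  ],
)

```text
time_s: 10.4
eef_pos: [0.4303, -0.2598, 0.2921]
eef_rot: [0.0, 0.719, 0.695, 0.0]
wrist_force: [0.9, -0.6, -0.6]
opening: 0.602
```

>>> move_arm(
  moves=[
    {"gripper": 60, "x": -4, "y": 0, "z": 0, "roll": 0},
    {"gripper": 60, "x": 0, "y": 0, "z": 0, "roll": 10.5},
    {"gripper": 60, "x": 0, "y": 0, "z": 0, "roll": 10.5},
    {"gripper": 60, "x": 0, "y": 0, "z": 0, "roll": 10.5},
    {"gripper": 60, "x": 0, "y": 0, "z": 0, "roll": 10.5},
  ],
)

```text
time_s: 11.02
eef_pos: [0.4292, -0.2982, 0.2919]
eef_rot: [0.0, 0.922, 0.388, 0.0]
wrist_force: [0.5, -0.2, -0.4]
opening: 0.598
```

>>> move_arm(
  moves=[
    {"gripper": 60, "x": 0, "y": 0, "z": 0, "roll": 10.5},
    {"gripper": 60, "x": 0, "y": 0, "z": 0, "roll": 10.5},
    {"gripper": 60, "x": 0, "y": 0, "z": 0, "roll": 10.5},
    {"gripper": 60, "x": 0, "y": 0, "z": 0, "roll": 10.5},
    {"gripper": 60, "x": 0, "y": 0, "z": 0, "roll": 10.5},
  ],
)

```text
time_s: 11.65
eef_pos: [0.4293, -0.2982, 0.2919]
eef_rot: [0.0, 0.998, -0.059, 0.0]
wrist_force: [0.1, 0.2, -0.1]
opening: 0.596
```

>>> move_arm(
  moves=[
    {"gripper": 60, "x": 0, "y": 0, "z": 0, "roll": 10.5},
    {"gripper": 60, "x": 0, "y": 0, "z": 0, "roll": 10.5},
    {"gripper": 60, "x": 0, "y": 0, "z": 0, "roll": 6.5},
    {"gripper": 60, "x": 0, "y": 0, "z": 0, "roll": 0},
    {"gripper": 60, "x": 0, "y": 0, "z": 0, "roll": 0},
  ],
)

```text
time_s: 12.28
eef_pos: [0.4293, -0.2982, 0.2918]
eef_rot: [0.0, 0.957, -0.291, 0.0]
wrist_force: [-0.4, 0.4, -0.6]
opening: 0.6
```

Run:
```python
from h import *
np.set_printoptions(precision=4,suppress=True)
c=wcam("w6.png"); print(T_tool(),ctrl.get_obs()["opening"],ctrl.get_obs()["time_s"])
print(proj(c,(.4275,-.319,.036)))
```

```text
[[ 0.8303 -0.5574  0.      0.4293]
 [-0.5574 -0.8303 -0.     -0.2982]
 [ 0.0001  0.     -1.      0.2918]
 [ 0.      0.      0.      1.    ]] 0.5956735390281609 12.325
(np.float64(294.8864077866371), np.float64(238.31997641709785))
```

View pics/w6.png

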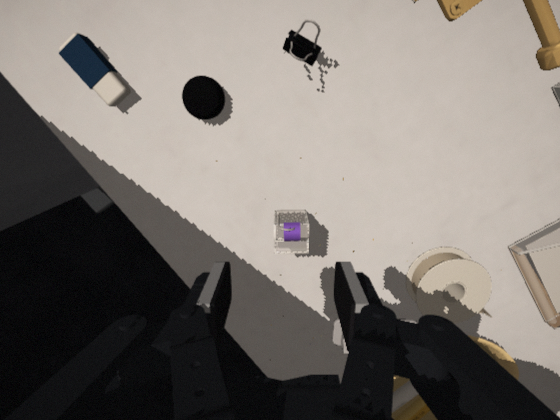

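Run:
```python
from h import *
np.set_printoptions(precision=4,suppress=True)
c=wcam(); T=T_tool(); Ti=np.linalg.inv(T); im=c["img"].astype(int); g=im.max(2)
p=ray(c,292,238,.036); print("film",p,"tool",(Ti@np.append(p,1))[:3])
print("cap",blob(c,g<60,.010,200,(170,65,235,130)))
m=np.zeros(g.shape,np.uint8); m[15:70,275:330]=(g[15:70,275:330]<60); m=cv2.morphologyEx(m,cv2.MORPH_OPEN,np.ones((5,5)))
ct=max(cv2.findContours(m,0,1)[0],key=cv2.contourArea); r=cv2.minAreaRect(ct); B=cv2.boxPoints(r); print(r); W=np.array([ray(c,u,v,.012) for u,v in B]); print(W,W.mean(0))
for i in (0,1): d=W[i+1]-W[i]; print(np.hypot(*d[:2]),np.degrees(np.arctan2(d[1],d[0])))
row=g[238,260:330]; print(row)
```

```text
film [ 0.4258 -0.3176  0.036 ] tool [0.0079 0.018  0.2558]
cap [(np.int32(1442), [183, 76, 42, 44], array([203.3,  97.4]), array([ 0.4278, -0.1958,  0.01  ]))]
((301.0854797363281, 47.42487335205078), (36.422672271728516, 19.938894271850586), 30.256441116333008)
[[ 0.4941 -0.1999  0.012 ]
 [ 0.5059 -0.1949  0.012 ]
 [ 0.518  -0.2168  0.012 ]
 [ 0.5062 -0.2223  0.012 ]] [ 0.5061 -0.2085  0.012 ]
0.01282409646490201 23.08204731850069
0.025060950365094817 -61.11329054948547
[204 204 204 203 205 204 204 203 202 203 202 202 202 202 203 198 145 160
 193 209 208 200 175 160 131 130 129 128 126 128 125 125 126 125 125 127
 127 128 125 123 108  99  95  98  98 101 111 127 152  90  93  94  92  93
  95  92  92  94  91  91  93  90  93  94  93  92  95  93 135 203]
```

>>> move_arm(
  moves=[
    {"gripper": 60, "x": 0.8, "y": 1.8, "z": 2, "roll": 0},
    {"gripper": 60, "x": 0, "y": 0, "z": 5, "roll": 0},
    {"gripper": 60, "x": 0, "y": 0, "z": 4.2, "roll": 0},
    {"gripper": 60, "x": 0, "y": 0, "z": 0, "roll": 0},
    {"gripper": 60, "x": 0, "y": 0, "z": 0, "roll": 0},
  ],
)

```text
time_s: 13.0
eef_pos: [0.4264, -0.3182, 0.1811]
eef_rot: [0.0, 0.956, -0.292, 0.001]
wrist_force: [-0.3, -0.2, 0.5]
opening: 0.596
```

>>> move_arm(
  moves=[
    {"gripper": 0, "x": 0, "y": 0, "z": 0, "roll": 0},
    {"gripper": 0, "x": 0, "y": 0, "z": 0, "roll": 0},
    {"gripper": 0, "x": 0, "y": 0, "z": 0, "roll": 0},
    {"gripper": 0, "x": 0, "y": 0, "z": 0, "roll": 0},
  ],
)

```text
time_s: 13.5
eef_pos: [0.4267, -0.3185, 0.182]
eef_rot: [0.001, 0.956, -0.292, 0.002]
wrist_force: [-0.8, 0.8, 8.7]
opening: 0.306
```

>>> move_arm(
  moves=[
    {"gripper": 0, "x": 0, "y": 0, "z": -4, "roll": 0},
    {"gripper": 0, "x": 0, "y": 0, "z": -5, "roll": 0},
    {"gripper": 0, "x": 0, "y": 0, "z": -3, "roll": -10.7},
    {"gripper": 0, "x": 0, "y": 0, "z": 0, "roll": -10.7},
    {"gripper": 0, "x": 0, "y": 0, "z": 0, "roll": -10.6},
  ],
)

```text
time_s: 14.12
eef_pos: [0.426, -0.3177, 0.3014]
eef_rot: [0.001, 1.0, -0.014, 0.001]
wrist_force: [-0.6, 0.3, -0.1]
opening: 0.302
```

>>> move_arm(
  moves=[
    {"gripper": 0, "x": 0.5, "y": -5.5, "z": 0, "roll": 0},
    {"gripper": 0, "x": 0.5, "y": -5.5, "z": 0, "roll": 0},
    {"gripper": 0, "x": 0.5, "y": -5.5, "z": 0, "roll": 0},
    {"gripper": 0, "x": 0.5, "y": -5.5, "z": 0, "roll": 0},
    {"gripper": 0, "x": 0.5, "y": -5.5, "z": 0, "roll": 0},
  ],
)

```text
time_s: 14.75
eef_pos: [0.4603, -0.0419, 0.3008]
eef_rot: [0.0, 1.0, -0.017, 0.001]
wrist_force: [0.2, -0.3, -0.3]
opening: 0.307
```

>>> move_arm(
  moves=[
    {"gripper": 0, "x": 0.3, "y": -5.5, "z": 0, "roll": 0},
    {"gripper": 0, "x": 0, "y": -2.1, "z": 0, "roll": 0},
    {"gripper": 0, "x": 0, "y": 0, "z": 0, "roll": 0},
    {"gripper": 0, "x": 0, "y": 0, "z": 0, "roll": 0},
  ],
)

```text
time_s: 15.25
eef_pos: [0.466, 0.0317, 0.3002]
eef_rot: [0.0, 1.0, -0.017, 0.0]
wrist_force: [-0.1, -0.9, -0.8]
opening: 0.305
```

Run:
```python
from h import *
np.set_printoptions(precision=4,suppress=True)
c=wcam("w7.png"); print(T_tool(),ctrl.get_obs()["opening"],ctrl.get_obs()["time_s"])
```

```text
[[ 0.9994 -0.0354  0.0007  0.466 ]
 [-0.0354 -0.9994 -0.0004  0.0314]
 [ 0.0007  0.0004 -1.      0.3001]
 [ 0.      0.      0.      1.    ]] 0.3071658623247407 15.3
```

>>> move_arm(
  moves=[
    {"gripper": 0, "x": 0, "y": 0, "z": 4, "roll": 0},
    {"gripper": 0, "x": 0, "y": 0, "z": 4, "roll": 0},
    {"gripper": 0, "x": 0, "y": 0, "z": 2.8, "roll": 0},
    {"gripper": 0, "x": 0, "y": 0, "z": 0, "roll": 0},
    {"gripper": 0, "x": 0, "y": 0, "z": 0.2, "roll": 0},
  ],
)

```text
time_s: 15.92
eef_pos: [0.4662, 0.0312, 0.1899]
eef_rot: [0.0, 1.0, -0.018, 0.0]
wrist_force: [0.5, -0.6, -0.1]
opening: 0.307
```

>>> move_arm(
  moves=[
    {"gripper": 40, "x": 0, "y": 0, "z": 0, "roll": 0},
    {"gripper": 40, "x": 0, "y": 0, "z": 0, "roll": 0},
    {"gripper": 40, "x": 0, "y": 0, "z": -2, "roll": 0},
    {"gripper": 40, "x": 0, "y": 0, "z": -4, "roll": 0},
    {"gripper": 60, "x": 0, "y": 0, "z": -5, "roll": 0},
  ],
)

```text
time_s: 16.55
eef_pos: [0.4654, 0.0323, 0.3004]
eef_rot: [-0.0, 1.0, -0.017, -0.001]
wrist_force: [0.9, -0.4, 0.8]
opening: 0.591
```

>>> move_arm(
  moves=[
    {"gripper": 65, "x": -0.7, "y": 5.7, "z": 0, "roll": 0},
    {"gripper": 65, "x": -0.7, "y": 5.7, "z": 0, "roll": 0},
    {"gripper": 65, "x": -0.8, "y": 5.7, "z": 0, "roll": 0},
    {"gripper": 65, "x": -0.8, "y": 5.8, "z": 0, "roll": 0},
    {"gripper": 65, "x": 0, "y": 0, "z": 4, "roll": 0},
  ],
)

```text
time_s: 17.18
eef_pos: [0.4291, -0.2008, 0.2629]
eef_rot: [0.003, 1.0, -0.02, 0.004]
wrist_force: [-0.9, 0.1, -1.2]
opening: 0.65
```

>>> move_arm(
  moves=[
    {"gripper": 65, "x": 0, "y": 0, "z": 4, "roll": 0},
    {"gripper": 65, "x": 0, "y": 0, "z": 3, "roll": 0},
    {"gripper": 65, "x": 0, "y": 0, "z": 0, "roll": 0},
    {"gripper": 65, "x": 0, "y": 0, "z": 0, "roll": 0},
  ],
)

```text
time_s: 17.68
eef_pos: [0.4286, -0.1959, 0.1909]
eef_rot: [0.0, 1.0, -0.017, 0.001]
wrist_force: [-0.1, -0.0, -0.3]
opening: 0.648
```

Run:
```python
from h import *
np.set_printoptions(precision=4,suppress=True)
c=wcam("w8.png"); T=T_tool(); print(T[:3,3],ctrl.get_obs()["opening"]); g=c["img"].max(2)
print([proj(c,(.427+dx,-.196+dy,.014)) for dx,dy in[(0,0),(.0155,0),(0,.0155)]])
cv2.imwrite("pics/c8.png",c["img"][150:420,120:440,::-1])
for b in blob(c,g<30,.01,300): print(b)
```

```text
[ 0.4288 -0.1961  0.1913] 0.6531920429798496
[(np.float64(280.3344225557571), np.float64(266.70364669005426)), (np.float64(310.42056799328714), np.float64(265.767842415582)), (np.float64(279.2075342212913), np.float64(239.03738118671163))]
(np.int32(56850), [0, 3, 560, 417], array([197.7, 332.1]), array([ 0.3782, -0.2383,  0.01  ]))
(np.int32(450), [172, 103, 19, 65], array([180.9, 133.9]), array([ 0.3836, -0.1281,  0.01  ]))
(np.int32(2527), [253, 231, 57, 56], array([280.8, 259. ]), array([ 0.4273, -0.1936,  0.01  ]))
(np.int32(1014), [406, 249, 43, 52], array([425.7, 272.1]), array([ 0.5042, -0.2041,  0.01  ]))
```

>>> move_arm(
  moves=[
    {"gripper": 60, "x": 0, "y": -0.1, "z": 1.4, "roll": 0},
    {"gripper": 60, "x": 0, "y": 0, "z": 0.3, "roll": 0},
    {"gripper": 45, "x": 0, "y": 0, "z": 0, "roll": 0},
    {"gripper": 0, "x": 0, "y": 0, "z": 0, "roll": 0},
    {"gripper": 0, "x": 0, "y": 0, "z": 0, "roll": 0},
  ],
)

```text
time_s: 18.35
eef_pos: [0.4285, -0.1949, 0.1734]
eef_rot: [0.0, 1.0, -0.017, 0.001]
wrist_force: [0.5, 1.2, 4.5]
opening: 0.315
```

>>> move_arm(
  moves=[
    {"gripper": 0, "x": 0, "y": 0, "z": 0, "roll": 0},
    {"gripper": 0, "x": 0, "y": 0, "z": 0, "roll": 0},
  ],
)

```text
time_s: 18.6
eef_pos: [0.4285, -0.1949, 0.1734]
eef_rot: [0.0, 1.0, -0.017, 0.001]
wrist_force: [-0.7, 0.4, 5.4]
opening: 0.317
```

>>> move_arm(
  moves=[
    {"gripper": 0, "x": 0, "y": 0, "z": -5, "roll": 0},
    {"gripper": 0, "x": 0, "y": 0, "z": -6, "roll": 0},
    {"gripper": 0, "x": 0.4, "y": -5.2, "z": 0, "roll": 0},
    {"gripper": 0, "x": 0.4, "y": -5.2, "z": 0, "roll": 0},
    {"gripper": 0, "x": 0.4, "y": -5.2, "z": 0, "roll": 0},
  ],
)

```text
time_s: 19.23
eef_pos: [0.4453, -0.0378, 0.283]
eef_rot: [0.0, 1.0, -0.018, 0.0]
wrist_force: [0.0, -0.0, 0.2]
opening: 0.316
```

>>> move_arm(
  moves=[
    {"gripper": 0, "x": 0.5, "y": -5.2, "z": 0, "roll": 0},
    {"gripper": 0, "x": 0.4, "y": -5.0, "z": 0, "roll": 0},
    {"gripper": 0, "x": 0, "y": 0, "z": 0, "roll": 0},
    {"gripper": 0, "x": 0, "y": 0, "z": 0, "roll": 0},
  ],
)

```text
time_s: 19.73
eef_pos: [0.4579, 0.0624, 0.2826]
eef_rot: [0.0, 1.0, -0.017, -0.0]
wrist_force: [-0.2, -0.1, -0.3]
opening: 0.313
```

Run:
```python
from h import *
np.set_printoptions(precision=4,suppress=True)
c=wcam("w9.png"); T=T_tool(); print(T[:3,3],ctrl.get_obs()["opening"])
```

```text
[0.4579 0.0619 0.2826] 0.31667641139973907
```

View pics/w9.png

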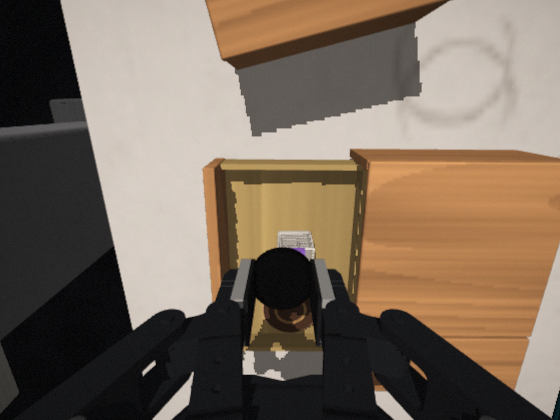

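>>> move_arm(
  moves=[
    {"gripper": 0, "x": 0, "y": 0, "z": 4, "roll": 0},
    {"gripper": 0, "x": 0, "y": 0, "z": 4, "roll": 0},
    {"gripper": 0, "x": 0, "y": 0, "z": 1.6, "roll": 0},
    {"gripper": 0, "x": 0, "y": 0, "z": 0, "roll": 0},
    {"gripper": 0, "x": 0, "y": 0, "z": 0.1, "roll": 0},
  ],
)

```text
time_s: 20.4
eef_pos: [0.459, 0.062, 0.187]
eef_rot: [0.0, 1.0, -0.018, 0.001]
wrist_force: [0.5, 0.2, 0.7]
opening: 0.313
```

>>> move_arm(
  moves=[
    {"gripper": 45, "x": 0, "y": 0, "z": 0, "roll": 0},
    {"gripper": 45, "x": 0, "y": 0, "z": 0, "roll": 0},
    {"gripper": 45, "x": 0, "y": 0, "z": -2, "roll": 0},
    {"gripper": 45, "x": 0, "y": 0, "z": -4, "roll": 0},
    {"gripper": 60, "x": 0, "y": 0, "z": -5, "roll": 0},
  ],
)

```text
time_s: 21.02
eef_pos: [0.4575, 0.0626, 0.2966]
eef_rot: [-0.0, 1.0, -0.017, -0.001]
wrist_force: [1.4, 0.1, 0.3]
opening: 0.595
```

>>> move_arm(
  moves=[
    {"gripper": 60, "x": 1.1, "y": 5.4, "z": 0, "roll": 0},
    {"gripper": 60, "x": 1.1, "y": 5.4, "z": 0, "roll": 0},
    {"gripper": 60, "x": 1.1, "y": 5.4, "z": 0, "roll": 0},
    {"gripper": 60, "x": 1.2, "y": 5.3, "z": 0, "roll": 0},
    {"gripper": 60, "x": 1.2, "y": 5.3, "z": 0, "roll": 0},
  ],
)

```text
time_s: 21.65
eef_pos: [0.5059, -0.2091, 0.2964]
eef_rot: [0.0, 1.0, -0.017, 0.0]
wrist_force: [1.0, -0.1, -1.0]
opening: 0.601
```

>>> move_arm(
  moves=[
    {"gripper": 60, "x": 0, "y": 0, "z": 0, "roll": 10},
    {"gripper": 60, "x": 0, "y": 0, "z": 0, "roll": 10},
    {"gripper": 60, "x": 0, "y": 0, "z": 0, "roll": 10},
    {"gripper": 60, "x": 0, "y": 0, "z": 0, "roll": 10},
    {"gripper": 60, "x": 0, "y": 0, "z": 0, "roll": 10},
  ],
)

```text
time_s: 22.28
eef_pos: [0.5057, -0.2072, 0.2962]
eef_rot: [0.0, 0.898, -0.441, 0.0]
wrist_force: [0.2, -0.1, 0.4]
opening: 0.6
```

>>> move_arm(
  moves=[
    {"gripper": 60, "x": 0, "y": 0, "z": 2, "roll": 9},
    {"gripper": 60, "x": 0, "y": 0, "z": 3, "roll": 0},
    {"gripper": 60, "x": 0, "y": 0, "z": 0, "roll": 0},
    {"gripper": 60, "x": 0, "y": 0, "z": 0, "roll": 0},
  ],
)

```text
time_s: 22.78
eef_pos: [0.5061, -0.2075, 0.2468]
eef_rot: [0.0, 0.862, -0.507, 0.001]
wrist_force: [-0.2, -0.1, 0.1]
opening: 0.599
```

Run:
```python
from h import *
np.set_printoptions(precision=4,suppress=True)
c=wcam("w10.png"); T=T_tool(); print(T,ctrl.get_obs()["opening"],ctrl.get_obs()["time_s"]); g=c["img"].max(2)
u,v=proj(c,(.505,-.2075,.012)); print(u,v); u,v=int(u),int(v)
m=np.zeros(g.shape,np.uint8); m[v-45:v+45,u-45:u+45]=(g[v-45:v+45,u-45:u+45]<60); m=cv2.morphologyEx(m,cv2.MORPH_OPEN,np.ones((7,7)))
ct=max(cv2.findContours(m,0,1)[0],key=cv2.contourArea); r=cv2.minAreaRect(ct); print(r,cv2.boundingRect(ct)); p=ray(c,*r[0],.012); print(p,(np.linalg.inv(T)@np.append(p,1))[:3])
cv2.imwrite("pics/c10.png",cv2.resize(c["img"][v-70:v+70,u-90:u+90,::-1],None,fx=3,fy=3))
```

```text
[[ 0.4853 -0.8743  0.0017  0.5063]
 [-0.8743 -0.4853 -0.0012 -0.2076]
 [ 0.0019 -0.0009 -1.      0.2472]
 [ 0.      0.      0.      1.    ]] 0.6011907725934895 22.825
279.13149194010947 228.00656430262865
((281.5, 221.0), (18.0, 35.0), 90.0) (264, 212, 36, 19)
[ 0.5103 -0.2064  0.012 ] [ 0.0005 -0.0039  0.2352]
```

View pics/c10.png

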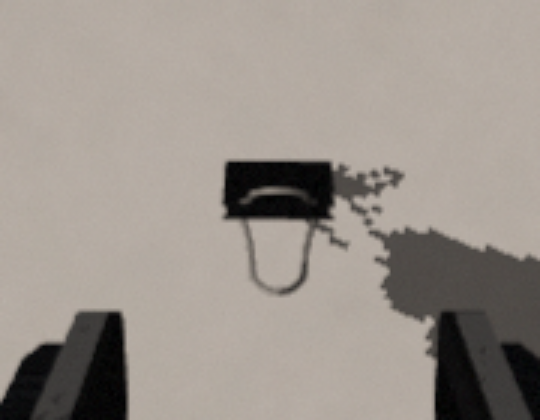

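>>> move_arm(
  moves=[
    {"gripper": 55, "x": 0, "y": -0.35, "z": 3, "roll": 0},
    {"gripper": 50, "x": 0, "y": 0, "z": 3, "roll": 0},
    {"gripper": 50, "x": 0, "y": 0, "z": 1.3, "roll": 0},
    {"gripper": 50, "x": 0, "y": 0, "z": 0, "roll": 0},
    {"gripper": 50, "x": 0, "y": 0, "z": 0, "roll": 0},
  ],
)

```text
time_s: 23.45
eef_pos: [0.5093, -0.206, 0.1739]
eef_rot: [0.0, 0.862, -0.507, 0.001]
wrist_force: [-0.8, -0.1, 0.7]
opening: 0.5
```

>>> move_arm(
  moves=[
    {"gripper": 0, "x": 0, "y": 0, "z": 0, "roll": 0},
    {"gripper": 0, "x": 0, "y": 0, "z": 0, "roll": 0},
    {"gripper": 0, "x": 0, "y": 0, "z": 0, "roll": 0},
    {"gripper": 0, "x": 0, "y": 0, "z": 0, "roll": 0},
  ],
)

```text
time_s: 23.95
eef_pos: [0.5093, -0.206, 0.174]
eef_rot: [0.0, 0.862, -0.507, 0.001]
wrist_force: [-0.4, 0.8, 7.2]
opening: 0.271
```

>>> move_arm(
  moves=[
    {"gripper": 0, "x": 0, "y": 0, "z": -5, "roll": 0},
    {"gripper": 0, "x": 0, "y": 0, "z": -6, "roll": 0},
    {"gripper": 0, "x": 0, "y": 0, "z": -1, "roll": -10},
    {"gripper": 0, "x": 0, "y": 0, "z": 0, "roll": -10},
    {"gripper": 0, "x": 0, "y": 0, "z": 0, "roll": -10},
  ],
)

```text
time_s: 24.58
eef_pos: [0.5087, -0.2056, 0.2933]
eef_rot: [0.0, 0.964, -0.264, 0.0]
wrist_force: [-0.7, -0.1, -0.2]
opening: 0.271
```

>>> move_arm(
  moves=[
    {"gripper": 0, "x": 0, "y": 0, "z": 0, "roll": -10},
    {"gripper": 0, "x": 0, "y": 0, "z": 0, "roll": -10},
    {"gripper": 0, "x": 0, "y": 0, "z": 0, "roll": -9},
    {"gripper": 0, "x": -1.2, "y": -5.8, "z": 0, "roll": 0},
    {"gripper": 0, "x": -1.2, "y": -5.8, "z": 0, "roll": 0},
  ],
)

```text
time_s: 25.2
eef_pos: [0.4883, -0.0881, 0.2928]
eef_rot: [-0.0, 1.0, -0.018, 0.0]
wrist_force: [1.2, 1.0, -0.4]
opening: 0.273
```

>>> move_arm(
  moves=[
    {"gripper": 0, "x": -1.2, "y": -5.8, "z": 0, "roll": 0},
    {"gripper": 0, "x": -1.2, "y": -5.8, "z": 0, "roll": 0},
    {"gripper": 0, "x": -1.2, "y": -5.8, "z": 0, "roll": 0},
    {"gripper": 0, "x": 0, "y": 0, "z": 0, "roll": 0},
    {"gripper": 0, "x": 0, "y": 0, "z": 0, "roll": 0},
  ],
)

```text
time_s: 25.82
eef_pos: [0.4589, 0.0862, 0.293]
eef_rot: [0.0, 1.0, -0.017, 0.0]
wrist_force: [-0.3, -1.1, -0.0]
opening: 0.271
```

>>> move_arm(
  moves=[
    {"gripper": 0, "x": 0, "y": 0, "z": 4, "roll": 0},
    {"gripper": 0, "x": 0, "y": 0, "z": 4, "roll": 0},
    {"gripper": 0, "x": 0, "y": 0, "z": 2.7, "roll": 0},
    {"gripper": 0, "x": 0, "y": 0, "z": 0, "roll": 0},
    {"gripper": 0, "x": 0, "y": 0, "z": 0.1, "roll": 0},
  ],
)

```text
time_s: 26.45
eef_pos: [0.4596, 0.0852, 0.1856]
eef_rot: [0.0, 1.0, -0.018, 0.0]
wrist_force: [0.4, 0.5, -0.2]
opening: 0.269
```

>>> move_arm(
  moves=[
    {"gripper": 40, "x": 0, "y": 0, "z": 0, "roll": 0},
    {"gripper": 40, "x": 0, "y": 0, "z": 0, "roll": 0},
    {"gripper": 40, "x": 0, "y": 0, "z": -2, "roll": 0},
    {"gripper": 40, "x": 0, "y": 0, "z": -4, "roll": 0},
    {"gripper": 40, "x": 0, "y": 0, "z": -5, "roll": 0},
  ],
)

```text
time_s: 27.08
eef_pos: [0.4582, 0.0864, 0.2956]
eef_rot: [-0.0, 1.0, -0.017, -0.001]
wrist_force: [0.4, 0.1, -0.2]
opening: 0.401
```

>>> move_arm(
  moves=[
    {"gripper": 100, "x": 0, "y": 3.2, "z": -3, "roll": -10},
    {"gripper": 100, "x": 0, "y": 0, "z": 0, "roll": -10},
    {"gripper": 100, "x": 0, "y": 0, "z": 0, "roll": -10},
    {"gripper": 100, "x": 0, "y": 0, "z": 0, "roll": -10},
    {"gripper": 100, "x": 0, "y": 0, "z": 0, "roll": -10},
  ],
)

```text
time_s: 27.7
eef_pos: [0.4576, 0.0544, 0.3253]
eef_rot: [0.0, 0.912, 0.41, 0.0]
wrist_force: [-0.2, 1.0, 0.8]
opening: 0.999
```

>>> move_arm(
  moves=[
    {"gripper": 100, "x": 0, "y": 0, "z": 0, "roll": -10},
    {"gripper": 100, "x": 0, "y": 0, "z": 0, "roll": -10},
    {"gripper": 100, "x": 0, "y": 0, "z": 0, "roll": -10},
    {"gripper": 100, "x": 0, "y": -2, "z": 0, "roll": -10},
    {"gripper": 100, "x": 0, "y": 0, "z": 0, "roll": 0},
  ],
)

```text
time_s: 28.32
eef_pos: [0.4374, 0.0588, 0.3249]
eef_rot: [-0.0, 0.72, 0.694, -0.0]
wrist_force: [-0.6, -0.7, 0.5]
opening: 0.999
```

Run:
```python
from h import *
np.set_printoptions(precision=4,suppress=True)
c=wcam("w11.png"); T=T_tool(); print(T,ctrl.get_obs()["opening"],ctrl.get_obs()["time_s"])
```

```text
[[ 0.0378  0.9993  0.0011  0.4381]
 [ 0.9993 -0.0378 -0.0002  0.0586]
 [-0.0001  0.0011 -1.      0.3252]
 [ 0.      0.      0.      1.    ]] 1.0004045873200613 28.375
```

View pics/w11.png

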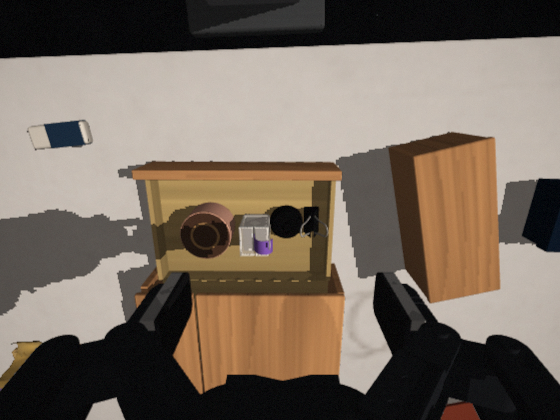

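>>> move_arm(
  moves=[
    {"gripper": 0, "x": -1.8, "y": -3.6, "z": 0, "roll": 0},
    {"gripper": 0, "x": -1.9, "y": -3.6, "z": 0, "roll": 0},
    {"gripper": 0, "x": 0, "y": 0, "z": 4, "roll": 0},
    {"gripper": 0, "x": 0, "y": 0, "z": 4.5, "roll": 0},
    {"gripper": 0, "x": 0, "y": 0, "z": 4.3, "roll": 0},
  ],
)

```text
time_s: 29.0
eef_pos: [0.3659, 0.0236, 0.1964]
eef_rot: [0.001, 0.721, 0.693, 0.001]
wrist_force: [0.6, 0.0, -0.4]
opening: 0.0
```

>>> move_arm(
  moves=[
    {"gripper": 0, "x": 0, "y": 1, "z": 0, "roll": 0},
    {"gripper": 0, "x": 0, "y": 1, "z": 0, "roll": 0},
    {"gripper": 0, "x": 0, "y": 1, "z": 0, "roll": 0},
    {"gripper": 0, "x": 0, "y": 1, "z": 0, "roll": 0},
    {"gripper": 0, "x": 0, "y": 1, "z": 0, "roll": 0},
  ],
)

```text
time_s: 29.62
eef_pos: [0.4158, 0.0222, 0.1974]
eef_rot: [0.0, 0.719, 0.695, 0.0]
wrist_force: [-1.7, -0.6, 0.9]
opening: 0.002
```

>>> move_arm(
  moves=[
    {"gripper": 0, "x": 0, "y": 0.8, "z": 0, "roll": 0},
    {"gripper": 0, "x": 0, "y": 0.8, "z": 0, "roll": 0},
    {"gripper": 0, "x": 0, "y": 0.5, "z": 0, "roll": 0},
  ],
)

```text
time_s: 30.0
eef_pos: [0.4362, 0.0215, 0.1967]
eef_rot: [-0.0, 0.719, 0.695, -0.0]
wrist_force: [-1.0, -0.7, 1.6]
opening: -0.003
```

>>> move_arm(
  moves=[
    {"gripper": 0, "x": 0, "y": 0.8, "z": 0, "roll": 0},
    {"gripper": 0, "x": 0, "y": 0.8, "z": 0, "roll": 0},
    {"gripper": 0, "x": 0, "y": 0.5, "z": 0, "roll": 0},
  ],
)

```text
time_s: 30.38
eef_pos: [0.4573, 0.0207, 0.1966]
eef_rot: [-0.0, 0.719, 0.695, -0.0]
wrist_force: [-2.5, -0.1, 0.1]
opening: -0.004
```

>>> move_arm(
  moves=[
    {"gripper": 0, "x": 0, "y": 0.8, "z": 0, "roll": 0},
    {"gripper": 0, "x": 0, "y": 0.8, "z": 0, "roll": 0},
    {"gripper": 0, "x": 0, "y": 0.5, "z": 0, "roll": 0},
  ],
)

```text
time_s: 30.75
eef_pos: [0.4781, 0.02, 0.1966]
eef_rot: [-0.0, 0.719, 0.695, -0.0]
wrist_force: [-6.4, -2.5, 4.7]
opening: -0.003
```

Force is as expected; push the last ~2 cm.

>>> move_arm(
  moves=[
    {"gripper": 0, "x": 0, "y": 0.6, "z": 0, "roll": 0},
    {"gripper": 0, "x": 0, "y": 0.5, "z": 0, "roll": 0},
    {"gripper": 0, "x": 0, "y": 0.4, "z": 0, "roll": 0},
  ],
)

```text
time_s: 31.12
eef_pos: [0.4928, 0.0195, 0.1966]
eef_rot: [-0.0, 0.719, 0.695, -0.0]
wrist_force: [-5.4, -1.4, 2.2]
opening: -0.004
```

>>> move_arm(
  moves=[
    {"gripper": 0, "x": 0, "y": 0.3, "z": 0, "roll": 0},
    {"gripper": 0, "x": 0, "y": 0.2, "z": 0, "roll": 0},
    {"gripper": 0, "x": 0, "y": 0, "z": 0, "roll": 0},
  ],
)

```text
time_s: 31.5
eef_pos: [0.4976, 0.0194, 0.1966]
eef_rot: [-0.0, 0.719, 0.695, -0.0]
wrist_force: [-5.8, -2.2, 1.4]
opening: -0.001
```

>>> move_arm(
  moves=[
    {"gripper": 0, "x": 0, "y": 0.2, "z": 0, "roll": 0},
    {"gripper": 0, "x": 0, "y": 0.2, "z": 0, "roll": 0},
    {"gripper": 0, "x": 0, "y": 0, "z": 0, "roll": 0},
  ],
)

```text
time_s: 31.88
eef_pos: [0.4991, 0.0194, 0.1961]
eef_rot: [-0.004, 0.719, 0.695, -0.003]
wrist_force: [-21.3, -3.0, 15.3]
opening: 0.0
```

>>> move_arm(
  moves=[
    {"gripper": 0, "x": 0, "y": -1, "z": 0, "roll": 0},
    {"gripper": 0, "x": 0, "y": -5, "z": 0, "roll": 0},
    {"gripper": 0, "x": 2, "y": 0, "z": -5, "roll": 0},
    {"gripper": 100, "x": 5, "y": 0, "z": -6, "roll": 0},
    {"gripper": 100, "x": 5, "y": 0, "z": -6, "roll": 0},
  ],
)

```text
time_s: 32.5
eef_pos: [0.4457, 0.1223, 0.3453]
eef_rot: [0.001, 0.72, 0.694, 0.002]
wrist_force: [0.9, 0.2, -0.9]
opening: 0.42
```

>>> move_arm(
  moves=[
    {"gripper": 100, "x": 4, "y": 0, "z": 0, "roll": 0},
    {"gripper": 100, "x": 0, "y": 0, "z": 0, "roll": 0},
    {"gripper": 100, "x": 0, "y": 0, "z": 0, "roll": 0},
  ],
)

```text
time_s: 32.88
eef_pos: [0.4468, 0.1612, 0.3428]
eef_rot: [0.0, 0.719, 0.695, 0.0]
wrist_force: [-1.0, -0.0, 0.4]
opening: 0.997
```

Run:
```python
from h import *
np.set_printoptions(precision=4,suppress=True)
c=wcam("w12.png"); T=T_tool(); print(T,ctrl.get_obs()["opening"],ctrl.get_obs()["time_s"])
```

```text
[[ 0.0349  0.9994  0.0003  0.4468]
 [ 0.9994 -0.0349 -0.0001  0.1608]
 [-0.0001  0.0003 -1.      0.3426]
 [ 0.      0.      0.      1.    ]] 1.001033266610935 32.925
```

View pics/w12.png

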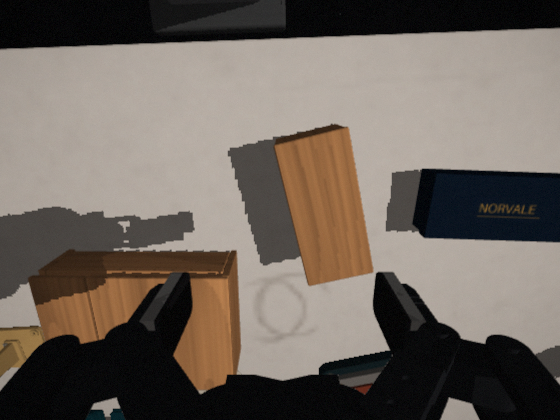

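```bash
cat >> h.py <<'E'
def wood(c,roi,thr=100):
    im=c["img"].astype(int); m=((im[:,:,0]-im[:,:,2]>45)&(im[:,:,0]>thr)).astype(np.uint8)
    k=np.zeros_like(m); k[roi[1]:roi[3],roi[0]:roi[2]]=m[roi[1]:roi[3],roi[0]:roi[2]]
    k=cv2.morphologyEx(cv2.morphologyEx(k,cv2.MORPH_CLOSE,np.ones((3,3))),cv2.MORPH_OPEN,np.ones((5,5)))
    ct=max(cv2.findContours(k,0,cv2.CHAIN_APPROX_NONE)[0],key=cv2.contourArea); return ct[:,0,:].astype(float)
def rect(c,ct,z):
    W=np.array([ray(c,u,v,z)[:2]*1000 for u,v in ct],np.float32); return cv2.minAreaRect(W)
E
python3 - <<'E'
from h import *
np.set_printoptions(precision=4,suppress=True)
c=wcam(); im=c["img"]
P=np.array([ray(c,u,v,.06) for u,v in [(275,142),(349,128),(372,272),(309,285)]]); print(P,P.mean(0))
for i in range(4): d=P[(i+1)%4]-P[i]; print(np.hypot(*d[:2]).round(4),np.degrees(np.arctan2(d[1],d[0])).round(2))
print("col",[(v,im[v,310].tolist()) for v in range(126,146,2)])
for t in (100,120,140): ct=wood(c,(265,115,385,300),t); print(t,len(ct),rect(c,ct,.06),cv2.boundingRect(ct.astype(np.int32)))
# base
bl=[(237,275),(240,340)]
print("base left",[ray(c,*p,.06)[:2] for p in bl],"front",[ray(c,*p,.06)[:2] for p in [(60,276),(150,275.5),(225,275)]])
print("row",[(u,im[300,u].tolist()) for u in range(230,246,2)],[(u,im[360,u].tolist()) for u in range(230,246,2)]); print([(v,im[v,200].tolist()) for v in range(250,284,2)])
m=(im[:,:,2].astype(int)-im[:,:,0]>12)&(im.max(2)<90); print("gift",blob(c,m,.034,800))
E
```

```text
[[0.3919 0.1549 0.06  ]
 [0.3834 0.2122 0.06  ]
 [0.5088 0.2365 0.06  ]
 [0.5201 0.1803 0.06  ]] [0.451 0.196 0.06 ]
0.0579 98.52
0.1278 11.0
0.0573 -78.65
0.1306 -168.8
col [(126, [181, 171, 163]), (128, [183, 173, 164]), (130, [134, 121, 113]), (132, [55, 40, 25]), (134, [57, 40, 25]), (136, [84, 56, 34]), (138, [134, 92, 57]), (140, [141, 97, 58]), (142, [144, 99, 62]), (144, [149, 102, 64])]
100 420 ((451.68743896484375, 196.14706420898438), (129.4249267578125, 59.37016677856445), 11.771098136901855) (276, 128, 98, 158)
120 417 ((451.825927734375, 196.3803253173828), (129.05857849121094, 58.96992111206055), 11.771098136901855) (276, 129, 98, 156)
140 682 ((451.96990966796875, 196.62271118164062), (128.68862915039062, 58.5849609375), 11.794981002807617) (277, 129, 97, 156)
base left [array([0.5076, 0.116 ]), array([0.5784, 0.1133])] front [array([ 0.5031, -0.0425]), array([0.5054, 0.0382]), array([0.5072, 0.1053])]
row [(230, [131, 90, 56]), (232, [117, 81, 52]), (234, [108, 73, 44]), (236, [112, 77, 49]), (238, [118, 84, 56]), (240, [181, 170, 163]), (242, [181, 173, 163]), (244, [179, 171, 162])] [(230, [157, 109, 68]), (232, [164, 113, 70]), (234, [114, 76, 46]), (236, [105, 71, 42]), (238, [111, 77, 49]), (240, [171, 160, 152]), (242, [171, 163, 154]), (244, [172, 163, 153])]
[(250, [143, 134, 127]), (252, [68, 55, 45]), (254, [68, 47, 29]), (256, [67, 45, 29]), (258, [67, 45, 27]), (260, [68, 46, 30]), (262, [69, 47, 29]), (264, [77, 53, 33]), (266, [76, 52, 31]), (268, [79, 52, 35]), (270, [76, 51, 32]), (272, [148, 101, 61]), (274, [123, 85, 52]), (276, [60, 42, 25]), (278, [83, 55, 34]), (280, [138, 95, 59]), (282, [142, 94, 58])]
gift [(np.int32(7634), [425, 172, 135, 70], array([493.6, 207.3]), array([0.4605, 0.3521, 0.034 ]))]
```

>>> move_arm(
  moves=[
    {"gripper": 100, "x": 3.6, "y": 0.4, "z": 3, "roll": 0},
    {"gripper": 100, "x": 0, "y": 0, "z": 3, "roll": -6.9},
    {"gripper": 100, "x": 0, "y": 0, "z": 2, "roll": -6.9},
    {"gripper": 100, "x": 0, "y": 0, "z": 0, "roll": 0},
    {"gripper": 100, "x": 0, "y": 0, "z": 0, "roll": 0},
  ],
)

```text
time_s: 33.6
eef_pos: [0.4525, 0.1965, 0.2634]
eef_rot: [0.0, 0.632, 0.775, 0.0]
wrist_force: [-0.2, 0.1, 1.4]
opening: 1.002
```

Run:
```python
from h import *
np.set_printoptions(precision=4,suppress=True)
c=wcam("w13.png"); T=T_tool(); print(T,ctrl.get_obs()["opening"])
print([np.round(proj(c,(.4518+np.cos(.206)*lx-np.sin(.206)*ly,.1963+np.sin(.206)*lx+np.cos(.206)*ly,.06))) for lx,ly in[(-.065,-.03),(-.065,.03),(.065,.03)]])
ct=wood(c,(150,50,420,330),120); W=rect(c,ct,.06); print(W,cv2.boundingRect(ct.astype(np.int32)))
```

```text
[[-0.202   0.9794  0.0017  0.4526]
 [ 0.9794  0.202   0.0003  0.1967]
 [-0.0001  0.0017 -1.      0.2638]
 [ 0.      0.      0.      1.    ]] 1.001459430869254
[array([229., 138.]), array([342., 138.]), array([331., 339.])]
((448.3625793457031, 195.51773071289062), (121.90029907226562, 59.2344970703125), 11.792119026184082) (231, 139, 110, 191)
```

>>> move_arm(
  moves=[
    {"gripper": 100, "x": 0, "y": 0, "z": 4, "roll": 0},
    {"gripper": 100, "x": 0, "y": 0, "z": 3.8, "roll": 0},
    {"gripper": 100, "x": 0, "y": 0, "z": 0, "roll": 0},
    {"gripper": 100, "x": 0, "y": 0, "z": 0, "roll": 0},
    {"gripper": 0, "x": 0, "y": 0, "z": 0, "roll": 0},
  ],
)

```text
time_s: 34.28
eef_pos: [0.4531, 0.1973, 0.1868]
eef_rot: [0.001, 0.631, 0.776, 0.001]
wrist_force: [0.6, -0.2, -0.1]
opening: 0.819
```

>>> move_arm(
  moves=[
    {"gripper": 0, "x": 0, "y": 0, "z": 0, "roll": 0},
    {"gripper": 0, "x": 0, "y": 0, "z": 0, "roll": 0},
    {"gripper": 0, "x": 0, "y": 0, "z": -1.5, "roll": 0},
    {"gripper": 0, "x": 0, "y": 0, "z": 0, "roll": 6.9},
    {"gripper": 0, "x": 0, "y": 0, "z": 0, "roll": 6.9},
  ],
)

```text
time_s: 34.9
eef_pos: [0.4519, 0.1971, 0.2007]
eef_rot: [0.0, 0.721, 0.693, 0.0]
wrist_force: [-0.5, 0.7, -3.5]
opening: 0.695
```

Run:
```python
from h import *
np.set_printoptions(precision=4,suppress=True)
c=wcam("w14.png"); T=T_tool(); print(T,ctrl.get_obs()["opening"],ctrl.get_obs()["wrist_force"])
im=c["img"]
for u in (120,140,160,170): print(u,[(v,int(im[v,u,0])) for v in range(int(proj(c,(.511,.08,.06))[1])-20,int(proj(c,(.511,.08,.06))[1])+24,2)])
print([np.round(proj(c,p)) for p in[(.511,.109,.06),(.508,.02,.06),(.575,.107,.06),(.511,.109,0)]])
print([proj(c,tuple(T[:3,3]-[0,0,.155]+np.array([-.065,s,.03]))) for s in (-.03,.03)])
```

```text
[[ 0.0431  0.9991  0.0002  0.4518]
 [ 0.9991 -0.0431  0.      0.1971]
 [ 0.      0.0002 -1.      0.2006]
 [ 0.      0.      0.      1.    ]] 0.6936909928116385 [ 0.144   0.6164 -4.8357]Traceback (most recent call last):
  File "<stdin>", line 5, in <module>
IndexError: index 421 is out of bounds for axis 0 with size 420
```

Run:
```python
from h import *
np.set_printoptions(precision=4,suppress=True)
c=ctrl.camera("wrist"); F=np.array(c["tool_from_camera"]); A=np.array([[0,1,0],[1,0,0],[0,0,-1.]])
def at(p,a=90):
    s=np.radians(a); T=np.eye(4); T[:3,:3]=[[np.cos(s),np.sin(s),0],[np.sin(s),-np.cos(s),0],[0,0,-1]]; T[:3,3]=p; c["T"]=T@F
at((.4554,-.0858,.4244),89.85)
for z in (0,.03): print("w2 press corner",ray(c,479,320,z),ray(c,486,390,z),ray(c,555,305,z))
at((.4468,.1608,.3426),88)
for z in (0,.03): print("w12",ray(c,322,368,z),ray(c,388,352,z))
for n,p,z in [("left top",(233,300),.06),("left top",(233,360),.06),("left bot",(239,300),0),("left bot",(239,360),0),("front",(200,278.5),.06)]: print(n,ray(c,*p,z))
t=cv2.imread("pics/top0.png"); cv2.imwrite("pics/c15.png",cv2.resize(t[130:235,140:270],None,fx=5,fy=5,interpolation=cv2.INTER_CUBIC))
d=ctrl.camera("top"); d["T"]=np.array(d["world_from_camera"])
for u,v in [(158,183),(187,177),(180,150)]: print("top",ray(d,u,v,.0))
```

```text
w2 press corner [0.6742 0.2009 0.    ] [ 0.8077  0.2377 -0.    ] [0.6487 0.3057 0.    ]
w2 press corner [0.6513 0.1789 0.03  ] [0.7747 0.213  0.03  ] [0.6277 0.2758 0.03  ]
w12 [0.6746 0.1999 0.    ] [0.653  0.2796 0.    ]
w12 [0.6449 0.1962 0.03  ] [0.6253 0.2683 0.03  ]
left top [0.5333 0.1103 0.06  ]
left top [0.6021 0.1045 0.06  ]
left bot [0.5736 0.105  0.    ]
left bot [0.6587 0.0983 0.    ]
front [0.5099 0.0826 0.06  ]
top [0.6591 0.3287 0.    ]
top [0.6706 0.2029 0.    ]
top [0.8109 0.224  0.    ]
```

>>> move_arm(
  moves=[
    {"gripper": 0, "x": -1, "y": 4.2, "z": 0, "roll": -0.5},
    {"gripper": 0, "x": -1, "y": 4.3, "z": 0, "roll": 0},
    {"gripper": 0, "x": -1, "y": 4.3, "z": 0, "roll": 0},
    {"gripper": 0, "x": 0, "y": 0, "z": 0, "roll": 0},
    {"gripper": 0, "x": 0, "y": 0, "z": 0.8, "roll": 0},
  ],
)

```text
time_s: 35.67
eef_pos: [0.5787, 0.1634, 0.1917]
eef_rot: [-0.0, 0.716, 0.698, -0.0]
wrist_force: [-0.2, -0.6, -4.9]
opening: 0.694
```

>>> move_arm(
  moves=[
    {"gripper": 0, "x": 0, "y": 0, "z": 0, "roll": 0},
    {"gripper": 0, "x": 0, "y": 0, "z": 0, "roll": 0},
  ],
)

```text
time_s: 35.92
eef_pos: [0.5781, 0.1638, 0.1915]
eef_rot: [-0.0, 0.716, 0.698, -0.0]
wrist_force: [0.4, -0.3, -4.1]
opening: 0.696
```

>>> move_arm(
  moves=[
    {"gripper": 0, "x": 0, "y": 0, "z": 0.4, "roll": 0.5},
    {"gripper": 0, "x": 0, "y": 0, "z": 0, "roll": 0},
    {"gripper": 82, "x": 0, "y": 0, "z": 0, "roll": 0},
    {"gripper": 82, "x": 0, "y": 0, "z": 0, "roll": 0},
    {"gripper": 82, "x": 0, "y": 0, "z": -4, "roll": 0},
  ],
)

```text
time_s: 36.55
eef_pos: [0.5776, 0.1632, 0.2255]
eef_rot: [-0.002, 0.719, 0.695, -0.002]
wrist_force: [0.8, -0.2, -0.0]
opening: 0.822
```

>>> move_arm(
  moves=[
    {"gripper": 82, "x": 0, "y": 0, "z": -6, "roll": 0},
    {"gripper": 100, "x": 0, "y": -4, "z": -4, "roll": 0},
    {"gripper": 100, "x": 0, "y": -5, "z": -1, "roll": 0},
    {"gripper": 100, "x": 0, "y": 0, "z": 0, "roll": 0},
    {"gripper": 100, "x": 0, "y": 0, "z": 0, "roll": 0},
  ],
)

```text
time_s: 37.17
eef_pos: [0.4896, 0.1665, 0.3386]
eef_rot: [0.001, 0.719, 0.695, 0.001]
wrist_force: [0.7, 0.7, -0.1]
opening: 1.001
```

```bash
cat >> h.py <<'E'
def vedge(c,u,v0,v1,thr):  # first row below v0 (going down) where red stays over thr for 3 px
    r=c["img"][:,int(u),0].astype(int)
    for v in range(v0,v1):
        if (r[v:v+4]>thr).all(): return v
E
python3 - <<'E'
from h import *
np.set_printoptions(precision=4,suppress=True)
c=wcam("w15.png"); T=T_tool(); print(T,ctrl.get_obs()["opening"])
im=c["img"]
for p in [(.511,.109,.06),(.508,.02,.06),(.512,.132,.06),(.514,.192,.06),(.514,.192,0)]: print(p,np.round(proj(c,p),1))
for y in (.05,.08,.10,.14,.16,.18):
    u,v=proj(c,(.511,y,.06)); print(y,int(u),int(v),im[int(v)-12:int(v)+10,int(u),0].tolist())
u,v=proj(c,(.54,.12,.06)); print(int(u),im[int(v),int(u)-30:int(u)+30,0].tolist())
E
```

```text
[[ 0.0348  0.9994  0.0016  0.49  ]
 [ 0.9994 -0.0348  0.0001  0.1664]
 [ 0.0001  0.0016 -1.      0.3382]
 [ 0.      0.      0.      1.    ]] 0.9954769894472228
(0.511, 0.109, 0.06) [217.4 235.9]
(0.508, 0.02, 0.06) [111.8 235.9]
(0.512, 0.132, 0.06) [244.7 236.1]
(0.514, 0.192, 0.06) [315.8 236. ]
(0.514, 0.192, 0) [310. 213.]
0.05 147 238 [63, 59, 64, 67, 66, 69, 67, 66, 70, 87, 127, 160, 163, 163, 164, 164, 160, 161, 159, 162, 160, 126]
0.08 183 236 [60, 61, 65, 61, 65, 66, 64, 68, 69, 66, 58, 53, 58, 61, 63, 62, 64, 65, 65, 64, 62, 64]
0.1 206 236 [57, 61, 61, 64, 65, 65, 63, 71, 71, 69, 71, 69, 75, 81, 80, 80, 81, 81, 81, 80, 83, 82]
0.14 254 234 [78, 76, 76, 77, 76, 75, 74, 79, 77, 77, 69, 66, 70, 108, 145, 153, 157, 160, 159, 158, 160, 159]
0.16 277 233 [74, 75, 74, 74, 74, 74, 74, 75, 72, 74, 71, 74, 71, 72, 107, 144, 158, 161, 160, 160, 159, 161]
0.18 301 233 [71, 70, 71, 70, 73, 71, 71, 72, 75, 73, 75, 74, 73, 75, 106, 143, 156, 163, 159, 162, 159, 161]
233 [164, 165, 165, 159, 162, 166, 168, 181, 184, 180, 175, 173, 171, 178, 183, 141, 132, 122, 120, 119, 112, 110, 98, 50, 49, 52, 55, 67, 79, 77, 79, 80, 78, 81, 79, 81, 83, 78, 79, 77, 80, 78, 78, 77, 73, 77, 121, 154, 152, 157, 161, 161, 158, 159, 155, 154, 151, 154, 155, 154]
```

>>> move_arm(
  moves=[
    {"gripper": 75, "x": 2.9, "y": 4.5, "z": 0, "roll": 0},
    {"gripper": 75, "x": 3, "y": 4.4, "z": 0, "roll": 0},
    {"gripper": 75, "x": 0, "y": 0, "z": 0, "roll": 10},
    {"gripper": 75, "x": 0, "y": 0, "z": 0, "roll": 10},
    {"gripper": 75, "x": 0, "y": 0, "z": 0, "roll": 10},
  ],
)

```text
time_s: 37.85
eef_pos: [0.5814, 0.2223, 0.3365]
eef_rot: [-0.0, 0.876, 0.482, -0.001]
wrist_force: [-0.1, -0.3, -0.2]
opening: 0.752
```

>>> move_arm(
  moves=[
    {"gripper": 75, "x": 0, "y": 0, "z": 0, "roll": 10},
    {"gripper": 75, "x": 0, "y": 0, "z": 0, "roll": 10},
    {"gripper": 75, "x": 0, "y": 0, "z": 0, "roll": 10},
    {"gripper": 75, "x": 0, "y": 0, "z": 0, "roll": 10},
    {"gripper": 75, "x": 0, "y": 0, "z": 0, "roll": 10},
  ],
)

```text
time_s: 38.48
eef_pos: [0.5813, 0.2222, 0.3368]
eef_rot: [0.0, 0.998, 0.067, -0.0]
wrist_force: [-0.3, -0.5, -0.0]
opening: 0.751
```

>>> move_arm(
  moves=[
    {"gripper": 75, "x": 0, "y": 0, "z": 0, "roll": 10},
    {"gripper": 75, "x": 0, "y": 0, "z": 4, "roll": 0},
    {"gripper": 75, "x": 0, "y": 0, "z": 4, "roll": 0},
    {"gripper": 75, "x": 0, "y": 0, "z": 0, "roll": 0},
    {"gripper": 75, "x": 0, "y": 0, "z": 0, "roll": 0},
  ],
)

```text
time_s: 39.1
eef_pos: [0.5812, 0.2224, 0.2586]
eef_rot: [-0.0, 1.0, -0.017, 0.001]
wrist_force: [0.2, 0.1, 0.3]
opening: 0.751
```

Run:
```python
from h import *
np.set_printoptions(precision=4,suppress=True)
c=wcam("w16.png"); T=T_tool(); print(T,ctrl.get_obs()["opening"])
d=T[:3,3]-[.573,.017,0]; print("local",d@[.9994,-.034,0],d@[.034,.9994,0])
```

```text
[[ 0.9994 -0.0348  0.0028  0.5814]
 [-0.0348 -0.9994  0.0005  0.2225]
 [ 0.0027 -0.0006 -1.      0.2595]
 [ 0.      0.      0.      1.    ]] 0.7494111872638316
local 0.0013917095781284224 0.20567389025785832
```

>>> move_arm(
  moves=[
    {"gripper": 75, "x": 0, "y": 0, "z": 4, "roll": 0},
    {"gripper": 75, "x": 0, "y": 0, "z": 3.2, "roll": 0},
    {"gripper": 75, "x": 0, "y": 0, "z": 0, "roll": 0},
    {"gripper": 75, "x": 0, "y": 1.0, "z": 0, "roll": 0},
    {"gripper": 75, "x": 0, "y": 0.6, "z": 0, "roll": 0},
  ],
)

```text
time_s: 39.78
eef_pos: [0.5807, 0.2058, 0.1882]
eef_rot: [-0.0, 1.0, -0.017, 0.002]
wrist_force: [0.1, -0.3, 0.4]
opening: 0.749
```

>>> move_arm(
  moves=[
    {"gripper": 75, "x": 0, "y": 0.5, "z": 0, "roll": 0},
    {"gripper": 75, "x": 0, "y": 0.5, "z": 0, "roll": 0},
    {"gripper": 75, "x": 0, "y": 0.5, "z": 0, "roll": 0},
    {"gripper": 75, "x": 0, "y": 0.5, "z": 0, "roll": 0},
  ],
)

```text
time_s: 40.28
eef_pos: [0.5788, 0.1863, 0.1859]
eef_rot: [-0.0, 1.0, -0.017, 0.0]
wrist_force: [-0.6, 4.2, 1.8]
opening: 0.752
```

>>> move_arm(
  moves=[
    {"gripper": 75, "x": 0, "y": 0.4, "z": 0, "roll": 0},
    {"gripper": 75, "x": 0, "y": 0.1, "z": 0, "roll": 0},
    {"gripper": 75, "x": 0, "y": 0, "z": 0, "roll": 0},
  ],
)

```text
time_s: 40.65
eef_pos: [0.5786, 0.1813, 0.1856]
eef_rot: [0.0, 1.0, -0.017, -0.0]
wrist_force: [0.6, 1.7, -0.0]
opening: 0.748
```

>>> move_arm(
  moves=[
    {"gripper": 75, "x": 0, "y": 0.2, "z": 0, "roll": 0},
    {"gripper": 75, "x": 0, "y": 0, "z": 0, "roll": 0},
  ],
)

```text
time_s: 40.9
eef_pos: [0.5785, 0.1794, 0.1857]
eef_rot: [0.0, 1.0, -0.017, -0.0]
wrist_force: [0.6, 3.5, -0.0]
opening: 0.752
```

>>> move_arm(
  moves=[
    {"gripper": 75, "x": 0, "y": 0.2, "z": 0, "roll": 0},
    {"gripper": 75, "x": 0, "y": 0, "z": 0, "roll": 0},
  ],
)

```text
time_s: 41.15
eef_pos: [0.5786, 0.1787, 0.1859]
eef_rot: [-0.001, 1.0, -0.018, 0.001]
wrist_force: [3.0, 11.4, -1.0]
opening: 0.749
```

>>> move_arm(
  moves=[
    {"gripper": 75, "x": 0, "y": 0.1, "z": 0, "roll": 0},
    {"gripper": 75, "x": 0, "y": 0, "z": 0, "roll": 0},
  ],
)

```text
time_s: 41.4
eef_pos: [0.5785, 0.1784, 0.1859]
eef_rot: [-0.002, 1.0, -0.018, 0.001]
wrist_force: [2.6, 14.8, -1.8]
opening: 0.755
```

>>> move_arm(
  moves=[
    {"gripper": 75, "x": 0, "y": -2, "z": 0, "roll": 0},
    {"gripper": 75, "x": 0, "y": -2, "z": -4, "roll": 0},
    {"gripper": 75, "x": 0, "y": 0, "z": -6, "roll": 0},
    {"gripper": 75, "x": 0, "y": 0, "z": -5, "roll": 0},
    {"gripper": 100, "x": -5, "y": 0, "z": 0, "roll": 0},
  ],
)

```text
time_s: 42.02
eef_pos: [0.5331, 0.2182, 0.3417]
eef_rot: [-0.001, 1.0, -0.018, 0.006]
wrist_force: [-0.2, 0.3, -0.2]
opening: 0.94
```

>>> move_arm(
  moves=[
    {"gripper": 100, "x": -5, "y": -2, "z": 0, "roll": 0},
    {"gripper": 100, "x": 0, "y": -5, "z": 0, "roll": 0},
    {"gripper": 100, "x": 0, "y": 0, "z": 0, "roll": 0},
    {"gripper": 100, "x": 0, "y": 0, "z": 0, "roll": 0},
  ],
)

```text
time_s: 42.52
eef_pos: [0.4823, 0.2899, 0.3356]
eef_rot: [0.001, 1.0, -0.017, -0.0]
wrist_force: [0.8, 0.2, 0.7]
opening: 1.005
```

Run:
```python
from h import *
np.set_printoptions(precision=4,suppress=True)
c=wcam("w17.png"); T=T_tool(); print(T,ctrl.get_obs()["time_s"])
print([np.round(proj(c,p)) for p in [(.511,.109,.06),(.513,.169,.06),(.508,.02,.06),(.46,.355,.034)]])
```

```text
[[ 0.9994 -0.0346 -0.0004  0.4825]
 [-0.0346 -0.9994 -0.001   0.2895]
 [-0.0004  0.001  -1.      0.3356]
 [ 0.      0.      0.      1.    ]] 42.575
[array([318., 381.]), array([321., 330.]), array([315., 445.]), array([254., 123.])]
```

View pics/w17.png

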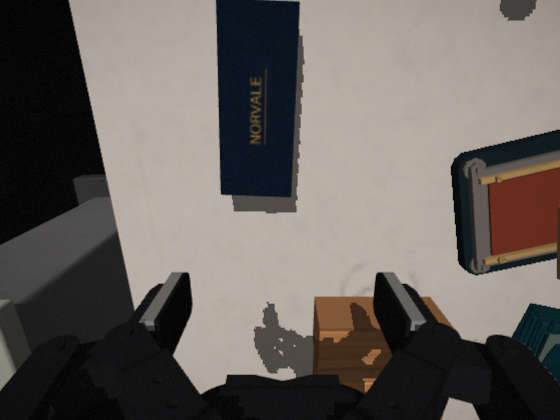

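>>> move_arm(
  moves=[
    {"gripper": 100, "x": -1.2, "y": 5.8, "z": 0, "roll": 0},
    {"gripper": 100, "x": -1.2, "y": 5.8, "z": 0, "roll": 0},
    {"gripper": 100, "x": -1.2, "y": 5.7, "z": 0, "roll": 0},
    {"gripper": 100, "x": 0, "y": 0, "z": 0, "roll": 0},
    {"gripper": 100, "x": 0, "y": 0, "z": 0, "roll": 0},
  ],
)

```text
time_s: 43.2
eef_pos: [0.4408, 0.1174, 0.336]
eef_rot: [-0.0, 1.0, -0.019, 0.0]
wrist_force: [0.3, 0.2, 0.2]
opening: 1.001
```

Run:
```python
from h import *
np.set_printoptions(precision=4,suppress=True)
c=wcam("w18.png"); T=T_tool(); print(T[:3,3]); im=c["img"]
b=np.array([.573,.017])
for ly in (.148,.14,.13,.12,.11,.10,.095,.09,.085,.08,.07,.06,.05,.04):
    p=b+np.array([-.065*.9994+ly*.034,.065*.034+ly*.9994]); u,v=proj(c,(*p,.06)); v=int(round(v)); u0=int(u)-12
    r=im[v,u0:u0+26,0].astype(int); print(ly,v,u0,r.tolist())
cv2.imwrite("pics/c18.png",cv2.resize(im[100:340,260:480,::-1],None,fx=2.4,fy=2.4,interpolation=cv2.INTER_CUBIC))
```

```text
[0.4408 0.1181 0.336 ]
0.148 142 363 [72, 71, 72, 73, 74, 74, 74, 71, 75, 79, 98, 133, 169, 179, 180, 179, 180, 178, 179, 179, 179, 179, 179, 178, 177, 181]
0.14 153 363 [71, 73, 73, 74, 69, 67, 68, 68, 65, 81, 118, 158, 168, 168, 167, 167, 170, 168, 168, 166, 167, 168, 169, 166, 165, 167]
0.13 166 361 [66, 63, 60, 63, 61, 66, 67, 67, 62, 61, 87, 124, 151, 159, 160, 159, 160, 161, 161, 160, 161, 160, 159, 162, 161, 160]
0.12 178 360 [69, 70, 73, 70, 74, 74, 70, 72, 73, 70, 86, 128, 154, 162, 163, 164, 163, 163, 162, 163, 163, 164, 163, 163, 158, 153]
0.11 191 359 [69, 70, 69, 69, 68, 68, 67, 66, 53, 62, 95, 146, 162, 169, 169, 170, 167, 170, 168, 169, 170, 168, 167, 170, 168, 168]
0.1 203 358 [71, 72, 79, 73, 76, 72, 73, 69, 69, 67, 95, 141, 154, 161, 158, 160, 160, 162, 160, 162, 160, 162, 162, 162, 161, 162]
0.095 209 358 [97, 67, 56, 56, 65, 72, 72, 64, 60, 80, 122, 159, 167, 168, 169, 169, 168, 170, 168, 167, 168, 170, 169, 172, 168, 169]
0.09 214 357 [69, 70, 70, 75, 97, 106, 83, 66, 52, 57, 85, 130, 147, 150, 151, 152, 153, 152, 153, 154, 153, 152, 152, 156, 154, 152]
0.085 220 357 [72, 70, 72, 71, 72, 78, 80, 85, 93, 74, 96, 125, 118, 165, 176, 178, 180, 178, 181, 180, 180, 179, 180, 179, 180, 179]
0.08 226 356 [68, 72, 70, 70, 76, 80, 80, 78, 105, 155, 135, 122, 103, 150, 182, 192, 189, 193, 190, 192, 192, 194, 193, 191, 192, 190]
0.07 237 355 [66, 69, 70, 74, 75, 78, 79, 81, 105, 166, 149, 76, 100, 147, 176, 183, 179, 173, 170, 168, 167, 168, 168, 168, 169, 166]
0.06 248 354 [65, 68, 70, 75, 78, 77, 79, 78, 107, 139, 73, 74, 86, 124, 149, 155, 155, 153, 155, 154, 153, 155, 158, 156, 155, 156]
0.05 259 353 [65, 71, 74, 75, 78, 77, 77, 81, 107, 161, 165, 137, 85, 119, 137, 143, 142, 143, 145, 143, 142, 144, 143, 144, 142, 146]
0.04 269 352 [70, 74, 75, 76, 74, 79, 77, 75, 98, 157, 148, 65, 81, 129, 142, 150, 148, 146, 149, 146, 147, 147, 147, 148, 148, 147]
```

>>> move_arm(
  moves=[
    {"gripper": 0, "x": 0, "y": 0, "z": 0, "roll": -10},
    {"gripper": 0, "x": 0, "y": 0, "z": 0, "roll": -10},
    {"gripper": 0, "x": 0, "y": 0, "z": 0, "roll": -10},
    {"gripper": 0, "x": 0, "y": 0, "z": 0, "roll": -10},
    {"gripper": 0, "x": 0, "y": 0, "z": 0, "roll": -10},
  ],
)

```text
time_s: 43.88
eef_pos: [0.4406, 0.1194, 0.3357]
eef_rot: [-0.0, 0.912, 0.411, -0.0]
wrist_force: [1.2, -0.2, 0.2]
opening: 0.001
```

>>> move_arm(
  moves=[
    {"gripper": 0, "x": 0, "y": 0, "z": 0, "roll": -10},
    {"gripper": 0, "x": 0, "y": 0, "z": 0, "roll": -10},
    {"gripper": 0, "x": 0, "y": 0, "z": 0, "roll": -10},
    {"gripper": 0, "x": 0, "y": 0, "z": 0, "roll": -10},
    {"gripper": 0, "x": 2, "y": 1.7, "z": 3, "roll": 0},
  ],
)

```text
time_s: 44.5
eef_pos: [0.4593, 0.1386, 0.3076]
eef_rot: [0.002, 0.718, 0.696, 0.002]
wrist_force: [0.2, 0.2, 0.4]
opening: 0.002
```

>>> move_arm(
  moves=[
    {"gripper": 0, "x": 0, "y": 0, "z": 5, "roll": 0},
    {"gripper": 0, "x": 0, "y": 0, "z": 5, "roll": 0},
    {"gripper": 0, "x": 0, "y": 0, "z": 2, "roll": 0},
    {"gripper": 0, "x": 0, "y": 0, "z": 0, "roll": 0},
    {"gripper": 0, "x": 0, "y": 0, "z": 0, "roll": 0},
  ],
)

```text
time_s: 45.12
eef_pos: [0.4588, 0.1383, 0.1866]
eef_rot: [0.0, 0.719, 0.695, 0.001]
wrist_force: [0.1, 0.1, 0.5]
opening: -0.002
```

>>> move_arm(
  moves=[
    {"gripper": 0, "x": 0, "y": 1.5, "z": 0, "roll": 0},
    {"gripper": 0, "x": 0, "y": 1, "z": 0, "roll": 0},
    {"gripper": 0, "x": 0, "y": 0.7, "z": 0, "roll": 0},
    {"gripper": 0, "x": 0, "y": 0, "z": 0, "roll": 0},
    {"gripper": 0, "x": 0, "y": 0, "z": 0, "roll": 0},
  ],
)

```text
time_s: 45.75
eef_pos: [0.4898, 0.1364, 0.1856]
eef_rot: [-0.0, 0.719, 0.695, -0.0]
wrist_force: [-0.0, -0.8, 0.7]
opening: 0.001
```

>>> move_arm(
  moves=[
    {"gripper": 0, "x": 0, "y": 0.5, "z": 0, "roll": 0},
    {"gripper": 0, "x": 0, "y": 0, "z": 0, "roll": 0},
    {"gripper": 0, "x": 0, "y": 0, "z": 0, "roll": 0},
  ],
)

```text
time_s: 46.12
eef_pos: [0.495, 0.1363, 0.1858]
eef_rot: [-0.0, 0.719, 0.695, -0.0]
wrist_force: [-0.5, 0.1, -1.0]
opening: 0.002
```

>>> move_arm(
  moves=[
    {"gripper": 0, "x": 0, "y": 0.2, "z": 0, "roll": 0},
    {"gripper": 0, "x": 0, "y": 0, "z": 0, "roll": 0},
  ],
)

```text
time_s: 46.38
eef_pos: [0.4972, 0.1362, 0.1859]
eef_rot: [0.0, 0.719, 0.695, 0.0]
wrist_force: [-0.8, 0.1, 1.2]
opening: 0.001
```

>>> move_arm(
  moves=[
    {"gripper": 0, "x": 0, "y": 0.1, "z": 0, "roll": 0},
    {"gripper": 0, "x": 0, "y": 0, "z": 0, "roll": 0},
  ],
)

```text
time_s: 46.62
eef_pos: [0.4977, 0.1362, 0.1856]
eef_rot: [-0.0, 0.719, 0.695, -0.0]
wrist_force: [-2.9, 0.1, 1.1]
opening: -0.001
```

>>> move_arm(
  moves=[
    {"gripper": 0, "x": 0, "y": 0.1, "z": 0, "roll": 0},
    {"gripper": 0, "x": 0, "y": 0, "z": 0, "roll": 0},
  ],
)

```text
time_s: 46.88
eef_pos: [0.4989, 0.1361, 0.1855]
eef_rot: [-0.0, 0.719, 0.695, -0.0]
wrist_force: [-2.5, 0.1, -1.7]
opening: -0.0
```

>>> move_arm(
  moves=[
    {"gripper": 0, "x": 0, "y": 0.06, "z": 0, "roll": 0},
    {"gripper": 0, "x": 0, "y": 0, "z": 0, "roll": 0},
    {"gripper": 0, "x": 0, "y": -3, "z": 0, "roll": 0},
    {"gripper": 0, "x": 0, "y": -2.5, "z": -4, "roll": 0},
    {"gripper": 0, "x": 0, "y": 0, "z": -6, "roll": 0},
  ],
)

```text
time_s: 47.5
eef_pos: [0.4426, 0.1381, 0.2851]
eef_rot: [-0.002, 0.719, 0.695, -0.002]
wrist_force: [2.7, 0.1, 0.8]
opening: 0.002
```

>>> move_arm(
  moves=[
    {"gripper": 100, "x": -2, "y": 0, "z": -5, "roll": 10},
    {"gripper": 100, "x": 0, "y": 0, "z": 0, "roll": 10},
    {"gripper": 100, "x": 0, "y": 0, "z": 0, "roll": 10},
    {"gripper": 100, "x": 0, "y": 0, "z": 0, "roll": 10},
    {"gripper": 100, "x": 0, "y": 0, "z": 0, "roll": 10},
  ],
)

```text
time_s: 48.12
eef_pos: [0.4445, 0.118, 0.3365]
eef_rot: [0.0, 0.946, 0.323, 0.001]
wrist_force: [-0.5, -0.7, -0.1]
opening: 1.0
```

>>> move_arm(
  moves=[
    {"gripper": 100, "x": 0, "y": 0, "z": 0, "roll": 10},
    {"gripper": 100, "x": 0, "y": 0, "z": 0, "roll": 10},
    {"gripper": 100, "x": 0, "y": 0, "z": 0, "roll": 10},
    {"gripper": 100, "x": 0, "y": 0, "z": 0, "roll": 10},
    {"gripper": 100, "x": 0, "y": 0, "z": 0, "roll": 0},
  ],
)

```text
time_s: 48.75
eef_pos: [0.4444, 0.118, 0.3363]
eef_rot: [-0.0, 1.0, -0.017, 0.001]
wrist_force: [-0.5, 0.4, -0.2]
opening: 0.996
```

Run:
```python
from h import *
np.set_printoptions(precision=4,suppress=True)
c=wcam("w19.png"); T=T_tool(); print(T); im=c["img"]
b=np.array([.573,.017])
for ly in (.14,.13,.12,.11,.10,.095,.09,.085,.08,.07,.06,.05,.04):
    p=b+np.array([-.065*.9994+ly*.034,.065*.034+ly*.9994]); u,v=proj(c,(*p,.06)); v=int(round(v)); u0=int(u)-12
    r=im[v,u0:u0+20,0].astype(int); print(ly,v,round(u-u0,1),u0,r.tolist())
```

```text
[[ 0.9995 -0.031   0.0017  0.4444]
 [-0.031  -0.9995 -0.      0.118 ]
 [ 0.0017 -0.     -1.      0.3363]
 [ 0.      0.      0.      1.    ]]
0.14 154 12.7 357 [72, 71, 74, 73, 73, 71, 71, 68, 67, 68, 69, 66, 68, 107, 151, 159, 163, 165, 169, 167]
0.13 167 12.6 356 [69, 65, 67, 63, 62, 61, 62, 66, 67, 66, 68, 69, 69, 104, 145, 153, 155, 158, 156, 156]
0.12 179 12.5 355 [67, 65, 66, 66, 73, 70, 71, 71, 70, 69, 75, 70, 64, 105, 151, 160, 163, 163, 163, 165]
0.11 192 12.4 354 [69, 66, 69, 72, 70, 70, 68, 68, 69, 64, 56, 56, 74, 119, 159, 166, 166, 167, 168, 167]
0.1 204 12.4 353 [69, 84, 121, 125, 107, 78, 74, 75, 70, 70, 69, 66, 77, 113, 149, 159, 159, 159, 157, 160]
0.095 210 12.9 352 [78, 90, 90, 71, 70, 65, 75, 102, 128, 116, 81, 63, 64, 102, 149, 161, 167, 164, 165, 165]
0.09 215 12.4 352 [66, 70, 70, 72, 87, 104, 82, 69, 70, 69, 90, 107, 71, 105, 144, 151, 153, 154, 153, 154]
0.085 221 12.9 351 [70, 67, 69, 69, 69, 73, 77, 80, 93, 139, 161, 102, 111, 124, 171, 175, 177, 177, 178, 176]
0.08 227 12.4 351 [68, 69, 67, 69, 72, 75, 77, 78, 104, 149, 134, 122, 111, 160, 184, 191, 192, 190, 189, 191]
0.07 238 12.4 350 [68, 70, 67, 71, 73, 76, 77, 80, 105, 161, 148, 73, 102, 156, 176, 181, 175, 172, 168, 168]
0.06 249 12.5 349 [67, 68, 68, 73, 74, 76, 78, 77, 105, 136, 72, 68, 88, 133, 149, 152, 153, 151, 153, 153]
0.05 259 12.5 348 [68, 67, 71, 77, 73, 78, 76, 74, 100, 158, 166, 134, 81, 119, 134, 143, 143, 140, 141, 141]
0.04 270 12.6 347 [67, 70, 74, 76, 77, 77, 75, 73, 100, 156, 148, 69, 87, 132, 141, 147, 145, 145, 146, 146]
```

>>> move_arm(
  moves=[
    {"gripper": 100, "x": 0.2, "y": -6, "z": 0, "roll": 0},
    {"gripper": 100, "x": 0.2, "y": -6, "z": 0, "roll": 0},
    {"gripper": 100, "x": 0.2, "y": -6, "z": 0, "roll": 0},
    {"gripper": 100, "x": 0.2, "y": -6, "z": 0, "roll": 0},
    {"gripper": 100, "x": 0, "y": 0, "z": 0, "roll": 0},
  ],
)

```text
time_s: 49.42
eef_pos: [0.4599, 0.3612, 0.3357]
eef_rot: [-0.001, 1.0, -0.013, 0.0]
wrist_force: [0.7, -0.1, -0.5]
opening: 1.001
```

>>> move_arm(
  moves=[
    {"gripper": 100, "x": 0, "y": 0, "z": 0, "roll": 0},
    {"gripper": 100, "x": 0, "y": 0, "z": 0, "roll": 0},
  ],
)

```text
time_s: 49.68
eef_pos: [0.4605, 0.3565, 0.3358]
eef_rot: [0.0, 1.0, -0.017, -0.0]
wrist_force: [0.4, 1.2, -1.0]
opening: 0.998
```

```bash
cat >> h.py <<'E'
def gift(c,roi=(0,0,560,420),z=.034):
    im=c["img"].astype(int); m=((im[:,:,2]-im[:,:,0]>10)&(im.max(2)<110)&(im[:,:,2]-im[:,:,1]>8)).astype(np.uint8)
    k=np.zeros_like(m); k[roi[1]:roi[3],roi[0]:roi[2]]=m[roi[1]:roi[3],roi[0]:roi[2]]
    k=cv2.morphologyEx(cv2.morphologyEx(k,cv2.MORPH_CLOSE,np.ones((9,9))),cv2.MORPH_OPEN,np.ones((7,7)))
    ct=max(cv2.findContours(k,0,cv2.CHAIN_APPROX_NONE)[0],key=cv2.contourArea)
    ap=cv2.approxPolyDP(ct,6,True)[:,0]; return ct[:,0].astype(float),ap
E
python3 - <<'E'
from h import *
np.set_printoptions(precision=4,suppress=True)
c=wcam("w20.png"); T=T_tool(); print(T,ctrl.get_obs()["time_s"]); im=c["img"]
ct,ap=gift(c,(150,0,450,300)); print(ap.tolist(),cv2.boundingRect(ct.astype(np.int32)),rect(c,ct,.034))
for v in (100,150,200): print(v,[(u,im[v,u].tolist()) for u in range(ap[:,0].min()-3,ap[:,0].min()+12,2)],[(u,im[v,u].tolist()) for u in range(ap[:,0].max()-10,ap[:,0].max()+6,2)])
E
```

```text
[[ 0.9994 -0.0355  0.0001  0.4606]
 [-0.0355 -0.9994 -0.0002  0.3564]
 [ 0.0001  0.0002 -1.      0.3359]
 [ 0.      0.      0.      1.    ]] 49.725
[[252, 95], [251, 260], [314, 262], [326, 97]] (251, 95, 76, 168) ((463.14373779296875, 368.3254089355469), (148.7342529296875, 60.88832092285156), 86.2143325805664)
100 [(248, [194, 186, 176]), (250, [173, 166, 159]), (252, [11, 21, 36]), (254, [9, 21, 35]), (256, [15, 23, 37]), (258, [17, 25, 39]), (260, [11, 20, 35]), (262, [10, 20, 36])] [(316, [9, 21, 35]), (318, [10, 22, 35]), (320, [14, 24, 35]), (322, [9, 19, 33]), (324, [16, 24, 37]), (326, [8, 20, 34]), (328, [161, 153, 146]), (330, [193, 184, 175])]
150 [(248, [195, 188, 177]), (250, [169, 160, 153]), (252, [11, 25, 37]), (254, [14, 25, 37]), (256, [8, 22, 36]), (258, [13, 22, 35]), (260, [13, 24, 35]), (262, [14, 25, 37])] [(316, [14, 25, 37]), (318, [15, 24, 38]), (320, [16, 24, 39]), (322, [10, 20, 35]), (324, [55, 53, 52]), (326, [129, 119, 115]), (328, [192, 183, 175]), (330, [193, 185, 176])]
200 [(248, [197, 188, 178]), (250, [168, 160, 153]), (252, [15, 23, 36]), (254, [12, 23, 35]), (256, [15, 21, 35]), (258, [9, 23, 36]), (260, [12, 22, 36]), (262, [12, 26, 37])] [(316, [15, 24, 39]), (318, [13, 20, 35]), (320, [52, 51, 53]), (322, [131, 124, 117]), (324, [195, 187, 178]), (326, [197, 186, 179]), (328, [198, 189, 179]), (330, [196, 186, 178])]
```

>>> move_arm(
  moves=[
    {"gripper": 100, "x": 0.2, "y": -1.2, "z": 3, "roll": 1.8},
    {"gripper": 100, "x": 0, "y": 0, "z": 5, "roll": 0},
    {"gripper": 100, "x": 0, "y": 0, "z": 4.5, "roll": 0},
    {"gripper": 100, "x": 0, "y": 0, "z": 0, "roll": 0},
    {"gripper": 100, "x": 0, "y": 0, "z": 0, "roll": 0},
  ],
)

```text
time_s: 50.35
eef_pos: [0.4638, 0.3694, 0.2126]
eef_rot: [-0.001, 0.999, -0.033, 0.001]
wrist_force: [0.1, 0.5, 0.6]
opening: 1.0
```

Run:
```python
from h import *
np.set_printoptions(precision=4,suppress=True)
c=wcam("w21.png"); T=T_tool(); print(T); im=c["img"]
ct,ap=gift(c,(150,0,450,300)); print(ap.tolist(),cv2.boundingRect(ct.astype(np.int32)))
# predicted corners
L=np.radians(86.2); e=np.array([np.cos(L),np.sin(L)]); n=np.array([np.sin(L),-np.cos(L)]); C=np.array([.463,.3683])
print([np.round(proj(c,(*(C+s*.075*e+t*.031*n),.034))) for s,t in((1,-1),(1,1),(-1,-1),(-1,1))])
```

```text
[[ 0.9978 -0.0665  0.0036  0.464 ]
 [-0.0665 -0.9978  0.0018  0.3697]
 [ 0.0035 -0.0021 -1.      0.2134]
 [ 0.      0.      0.      1.    ]]
[[216, 119], [225, 299], [274, 299], [275, 284], [287, 286], [287, 299], [338, 299], [349, 120]] (215, 118, 135, 182)
[array([212., 118.]), array([351., 118.]), array([230., 380.]), array([334., 380.])]
```

>>> move_arm(
  moves=[
    {"gripper": 100, "x": 0, "y": 0, "z": 2, "roll": 0},
    {"gripper": 100, "x": 0, "y": 0, "z": 1.4, "roll": 0},
    {"gripper": 100, "x": 0, "y": 0, "z": 0, "roll": 0},
    {"gripper": 0, "x": 0, "y": 0, "z": 0, "roll": 0},
    {"gripper": 0, "x": 0, "y": 0, "z": 0, "roll": 0},
  ],
)

```text
time_s: 51.02
eef_pos: [0.4632, 0.3699, 0.1777]
eef_rot: [-0.0, 0.999, -0.033, 0.001]
wrist_force: [1.0, 0.7, -0.6]
opening: 0.715
```

>>> move_arm(
  moves=[
    {"gripper": 0, "x": 0, "y": 0, "z": 0, "roll": 0},
    {"gripper": 0, "x": 0, "y": 0, "z": 0, "roll": 0},
  ],
)

```text
time_s: 51.28
eef_pos: [0.463, 0.3697, 0.1774]
eef_rot: [-0.0, 0.999, -0.033, 0.0]
wrist_force: [0.6, 0.6, 3.7]
opening: 0.712
```

>>> move_arm(
  moves=[
    {"gripper": 0, "x": 0, "y": 0, "z": -4, "roll": 0},
    {"gripper": 0, "x": 0, "y": 0, "z": -5, "roll": -1.8},
    {"gripper": 0, "x": 0, "y": 0, "z": -3, "roll": 0},
    {"gripper": 0, "x": 2.4, "y": 5.1, "z": 0, "roll": 0},
    {"gripper": 0, "x": 2.4, "y": 5.1, "z": 0, "roll": 0},
  ],
)

```text
time_s: 51.9
eef_pos: [0.5071, 0.2653, 0.2973]
eef_rot: [-0.0, 1.0, -0.016, 0.001]
wrist_force: [1.0, -1.1, -0.7]
opening: 0.717
```

>>> move_arm(
  moves=[
    {"gripper": 0, "x": 2.4, "y": 5.1, "z": 0, "roll": 0},
    {"gripper": 0, "x": 2.4, "y": 5.1, "z": 0, "roll": 0},
    {"gripper": 0, "x": 2.6, "y": 5.3, "z": 0, "roll": 0},
    {"gripper": 0, "x": 0, "y": 0, "z": 0, "roll": 0},
    {"gripper": 0, "x": 0, "y": 0, "z": 0, "roll": 0},
  ],
)

```text
time_s: 52.52
eef_pos: [0.5754, 0.1084, 0.2963]
eef_rot: [-0.0, 1.0, -0.018, -0.001]
wrist_force: [-0.2, 0.1, -1.0]
opening: 0.711
```

Run:
```python
from h import *
np.set_printoptions(precision=4,suppress=True)
c=wcam("w22.png"); T=T_tool(); print(T,ctrl.get_obs()["opening"])
ct,ap=gift(c,(150,0,450,330)); print(ap.tolist())
# box held: top at TCP z -.1774+.034
print([np.round(proj(c,(T@np.array([x,y,.1774-.034,1]))[:3])) for x,y in((-.031,-.0736),(.031,-.0736))])
```

```text
[[ 0.9994 -0.0342 -0.0012  0.5752]
 [-0.0342 -0.9994  0.0004  0.1091]
 [-0.0013 -0.0003 -1.      0.2964]
 [ 0.      0.      0.      1.    ]] 0.714840150930536
[[196, 123], [212, 328], [354, 329], [371, 124]]
[array([193., 120.]), array([374., 120.])]
```

>>> move_arm(
  moves=[
    {"gripper": 0, "x": 0, "y": 0, "z": 3, "roll": 0},
    {"gripper": 0, "x": 0, "y": 0, "z": 2, "roll": 0},
    {"gripper": 0, "x": 0, "y": 0, "z": 0.6, "roll": 0},
    {"gripper": 0, "x": 0, "y": 0, "z": 0, "roll": 0},
    {"gripper": 0, "x": 0, "y": 0, "z": 0, "roll": 0},
  ],
)

```text
time_s: 53.2
eef_pos: [0.5762, 0.1087, 0.2417]
eef_rot: [-0.0, 1.0, -0.017, 0.001]
wrist_force: [-0.3, -0.1, -0.9]
opening: 0.713
```

Run:
```python
from h import *
np.set_printoptions(precision=4,suppress=True)
o=ctrl.get_obs(); T=T_tool(); print(T[:3,3],o["wrist_force"],o["opening"]); p=T[:3,3]-[.573,.017,0]; print(p@[.9994,-.034,0],p@[.034,.9994,0])
```

```text
[0.5762 0.1087 0.2417] [-0.3289 -0.1232 -0.8652] 0.7134442580640685
7.411487348264838e-05 0.09170753459759344
```

>>> move_arm(
  moves=[
    {"gripper": 0, "x": 0, "y": 0, "z": 0.35, "roll": 0},
    {"gripper": 0, "x": 0, "y": 0, "z": 0, "roll": 0},
    {"gripper": 85, "x": 0, "y": 0, "z": 0, "roll": 0},
    {"gripper": 85, "x": 0, "y": 0, "z": 0, "roll": 0},
    {"gripper": 85, "x": 0, "y": 0, "z": -3, "roll": 0},
  ],
)

```text
time_s: 53.82
eef_pos: [0.5745, 0.1084, 0.2653]
eef_rot: [0.0, 1.0, -0.017, -0.003]
wrist_force: [-0.2, -0.3, 0.2]
opening: 0.849
```

>>> move_arm(
  moves=[
    {"gripper": 85, "x": 0, "y": 0, "z": -5, "roll": 0},
    {"gripper": 85, "x": 0, "y": 0, "z": -6, "roll": 0},
    {"gripper": 100, "x": 0, "y": -3, "z": -5, "roll": 0},
    {"gripper": 100, "x": -6, "y": 0, "z": 0, "roll": 0},
    {"gripper": 100, "x": -6, "y": 0, "z": 0, "roll": 0},
  ],
)

```text
time_s: 54.45
eef_pos: [0.4558, 0.1429, 0.4282]
eef_rot: [-0.0, 1.0, -0.017, 0.001]
wrist_force: [0.3, 0.3, 0.4]
opening: 1.0
```

>>> move_arm(
  moves=[
    {"gripper": 100, "x": 0, "y": 0, "z": 0, "roll": 0},
    {"gripper": 100, "x": 0, "y": 0, "z": 0, "roll": 0},
    {"gripper": 100, "x": 0, "y": 0, "z": 0, "roll": 0},
  ],
)

```text
time_s: 54.82
eef_pos: [0.458, 0.1424, 0.4278]
eef_rot: [-0.0, 1.0, -0.018, 0.001]
wrist_force: [0.5, 0.2, 0.7]
opening: 0.998
```

Run:
```python
from h import *
np.set_printoptions(precision=4,suppress=True)
c=wcam("w23.png"); T=T_tool(); print(T[:3,3],ctrl.get_obs()["time_s"])
im=c["img"]; b=np.array([.573,.017]); X=np.array([.9994,-.034]); Y=np.array([.034,.9994])
ct,ap=gift(c,(280,0,560,330)); r=rect(c,ct,.094); d=np.array(r[0])/1000-b; print(ap.tolist(),r,"local",d@X,d@Y)
for n,lx,ly,z in [("blk FL",-.065,.15,.06),("base FR",-.065,-.09,.06),("joint F",-.065,.09,.06)]: print(n,np.round(proj(c,(*(b+lx*X+ly*Y),z)),1))
for ly in (.14,.12,.10,.095,.085,.08,.07,.05):
    u,v=proj(c,(*(b-.065*X+ly*Y),.06)); v=int(round(v)); u0=int(u)-12; print(ly,v,round(u-u0,1),im[v,u0:u0+22,0].tolist())
```

```text
[0.458  0.1424 0.4276] 54.875
[[559, 162], [540, 161], [539, 180], [528, 179], [528, 162], [517, 165], [497, 207], [496, 231], [510, 248], [488, 253], [476, 328], [508, 327], [512, 310], [530, 301], [525, 329], [559, 329]] ((699.841552734375, 57.44187927246094), (92.58500671386719, 208.55032348632812), 13.360570907592773) local 0.12539042390747074 0.044730226937866206
blk FL [333.9 155.3]
base FR [324.6 341.6]
joint F [331.2 209.3]
0.14 165 12.5 [221, 223, 223, 224, 223, 208, 140, 86, 85, 87, 88, 84, 96, 152, 190, 196, 196, 196, 196, 196, 197, 196]
0.12 183 12.5 [226, 226, 226, 226, 223, 215, 169, 85, 80, 84, 90, 86, 91, 132, 182, 190, 191, 192, 192, 193, 192, 192]
0.1 201 12.7 [226, 227, 227, 226, 227, 206, 115, 103, 139, 128, 92, 91, 88, 126, 180, 189, 190, 190, 189, 189, 191, 189]
0.095 205 12.4 [227, 227, 227, 227, 226, 205, 123, 103, 80, 99, 134, 123, 104, 153, 191, 195, 194, 194, 195, 194, 193, 195]
0.085 214 12.0 [226, 227, 226, 226, 217, 174, 86, 86, 89, 89, 98, 127, 153, 212, 216, 214, 212, 213, 213, 215, 213, 215]
0.08 218 12.8 [225, 225, 226, 226, 226, 217, 172, 86, 85, 90, 98, 122, 155, 158, 212, 220, 223, 222, 221, 222, 220, 220]
0.07 226 12.4 [226, 227, 226, 226, 226, 202, 90, 83, 85, 94, 121, 163, 161, 200, 215, 208, 201, 199, 200, 199, 197, 199]
0.05 242 12.6 [226, 226, 226, 227, 226, 210, 143, 84, 88, 93, 113, 156, 164, 155, 168, 171, 172, 169, 171, 170, 172, 170]
```

View pics/w23.png

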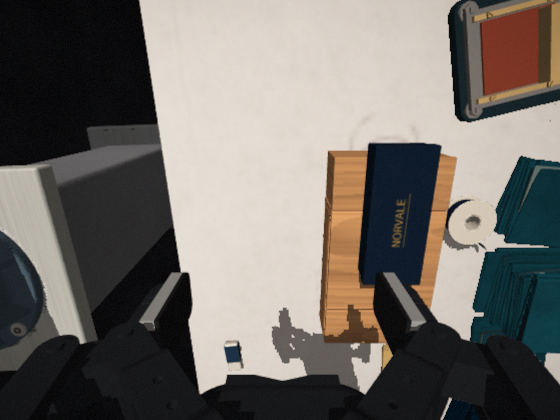

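Run:
```python
from h import *
np.set_printoptions(precision=4,suppress=True)
c=wcam(); b=np.array([.573,.017]); X=np.array([.9994,-.034]); Y=np.array([.034,.9994]); im=c["img"]
ct,ap=gift(c,(345,125,446,292)); r=rect(c,ct,.094); d=np.array(r[0])/1000-b; print(ap.tolist(),r,"local",d@X,d@Y)
P=np.array([ray(c,u,v,.094)[:2] for u,v in ap]) ; print([( (p-b)@X,(p-b)@Y) for p in P])
# joint seam row on top, front part; block far end
u,v=proj(c,(*(b-.045*X+.09*Y),.06)); print(u,v,im[int(v)-8:int(v)+9,int(u),0].tolist())
u,v=proj(c,(*(b-.045*X+.15*Y),.06)); print(u,v,im[int(v)-8:int(v)+9,int(u),0].tolist())
# drawer front at z=.046 flush: profile along front at ly 0
for ly in (0.02,-.02):
  u,v=proj(c,(*(b-.065*X+ly*Y),.046)); u2,_=proj(c,(*(b-.065*X+ly*Y),.004)); print(u,u2,im[int(v),int(u2)-12:int(u)+14,0].tolist())
```

```text
[[438, 145], [369, 148], [364, 283], [374, 283], [378, 271], [419, 283]] ((571.2289428710938, 108.85610961914062), (149.588134765625, 67.3402328491211), 87.89716339111328) local -0.004893102221679677 0.09174078001098632
[(np.float64(0.026405384249400022), np.float64(0.16462082940869263)), (np.float64(-0.03812743286838492), np.float64(0.16191778078441743)), (np.float64(-0.03124891822868896), np.float64(0.017019075399821424)), (np.float64(-0.020395808297354896), np.float64(0.017004847756870275)), (np.float64(-0.017429501333284858), np.float64(0.03164934136114412)), (np.float64(0.02844407339876138), np.float64(0.01694082220079042))]
349.46288243962664 209.35930793515308 [192, 189, 190, 190, 196, 200, 196, 190, 186, 169, 199, 226, 210, 213, 220, 223, 224]
353.1912476526171 155.28931087043907 [216, 214, 215, 192, 160, 161, 162, 163, 161, 167, 191, 201, 195, 193, 192, 185, 186]
327.1070322957178 322.94747307597964 [225, 227, 227, 227, 227, 226, 226, 226, 226, 225, 226, 216, 172, 85, 89, 94, 100, 137, 174, 154, 192, 196, 195, 195, 193, 194, 194, 196, 194, 194, 193]
325.7369706267096 321.8194799482064 [223, 224, 223, 222, 224, 223, 220, 215, 216, 215, 220, 206, 140, 87, 91, 93, 130, 169, 128, 189, 197, 192, 194, 194, 195, 193, 195, 194, 192, 194]
```

Run:
```python
from h import *
print(ctrl.hand_in(), ctrl.get_obs()["time_s"])
```

```text
the job is handed in; nothing more can be done
the job is handed in; nothing more can be done
```

The job is done and handed in, at about 55 s on the robot's clock. No verdict was reported.

**What I did:**
- **Drawer:** I pressed the panel and the drawer sprang out. I put in the foil roll, the film box (the leftmost of the three look-alikes), the heat cap and the binder clip. A picture before closing showed all four inside.
- **Closing:** I pushed the drawer shut to its hard stop. The force peaked at about 21 N there.
- **End block:** I set the block down beside the base, pushed it against the left end until it met about 15 N, then nudged it back about 1.5 mm.
- **Gift box:** I laid it flat across the joint.

**Last checks:**
- **Fronts:** block and base are in line to about 0.5 mm.
- **Joint:** no gap showed at the joint.
- **Gift box:** its centre is within 1 mm of the joint line and its length is within 0.2° of the display's. Across the depth the two readings disagree: the arm pose says centred, the image suggests about 3 mm toward the front. I left it there.
- **Drawer:** the front looks flush in the last picture. I judged the latch from the hard stop and the drawer staying shut; nothing reads it directly.
- **Film box:** it went in standing, and its soft tab is taller than the headroom in the drawer. It did not hinder closing, but I could not see how it lies now.
- **Ribbon spool and rubbing block:** I never touched either. The rubbing block is in the last picture; the spool was not looked at again at the end.

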